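# Refill the walnut jar with the scoop and hang the scoop up

### The arm

A 7-joint arm with a two-finger parallel gripper is mounted at the origin on a cart in front of the work surface, level with it; the furniture and walls round the work are solid. World frame = base frame: x ahead of the robot, y to its left, z up, the work surface at z = 0. Lengths are in m, angles in rad, forces in N, time in s.
With the tool pointing down it reaches from about 0.4 to 0.85 m from the base axis. Payload 10.4 kg.
Tool frame: the origin (TCP) lies midway between the tips of the shut fingers; the grasp point (between the pads) lies 19 mm behind it; z points along the fingers, y is the line along which they close (so a half turn about z gives the same grasp; the last joint's range is limited). The gripper opens to 87 mm and grips with 3 to 60 N. Pads are 19 mm wide; open, the fingers measure 117 mm over their backs; the gripper's body (75 mm by 190 mm) begins 51 mm behind the grasp point.
Start: joints at [-1.341, 0.332, -0.065, 1.46, 0.022, 1.35, -0.088], TCP at [0.156, 0.605, 0.223] pointing down, gripper open.
Joint ranges: [-2.6, 2.6], [-0.5, 2.12], [-1.47, 1.34], [0.16, 2.42], [-1.27, 4.41], [0.06, 2.06], [-2.6, 2.6]. Speed limits (rad/s): [2.22, 2.22, 2.79, 2.79, 3.14, 3.14, 3.14].

### API

Orientations are given as a unit quaternion [x, y, z, w].
In Python, from bench import r gives the robot as it stands.
- The arm moves only by the tool carry_out, never from a script. Its argument "steps" is a list that holds one entry, the list of rows, each a list of 6 numbers: the shift along the tool's x, y, z in cm, then the turn, a rotation vector about the tool's x, y, z in rad. In form: [[[dx, dy, dz, wx, wy, wz], ...]]. A call has 1 to 20 rows; each row is the pose to reach, as a shift and turn from the pose commanded when the call began, along the tool's axes at that moment; what a row does not reach only later rows make up. A row lasts 1/12 s, in which the tool goes at most 41.7 mm and 7.16 degrees, less where a joint would pass 70% of its speed; a pose out of reach is approached as far as the arm can. A call with a gripper value outside its range is refused whole. "hand" is the closure, from -1 (fully open) to 1 (shut), set as the call begins (left out, the last holds). The fingers move at their own pace and stop on an object; "squeeze" is the grip in N (left out, the last holds). Time passes only in rows, so rows that repeat a pose let the fingers close. It gives the time, the measured TCP pose, the force, the opening and the grip force at its end, in the units of the state.
- r.read_state(): the state, without advancing time (a new reading comes with each control period).
- r.camera(name): name is "scene" or "top" or "wrist"; returns the picture (384x512x3 uint8, red, green, blue); there is no depth.
- r.camera_params(name): a dict with "fx", "fy", "cx", "cy" (pixels), "D" ([k1, k2, p1, p2, k3] as OpenCV has them; the pictures are not rectified), "view" (4x4, takes a point from world to camera coordinates). Camera axes: x right, y up, looking along -z (the intrinsics and any distortion apply to the point x, -y, -z); pixel columns grow to the right and rows downward; lengths in m; the calibration is good to about 2 mm. A picture is of the moment at which its call begins: read the wrist's pose just before it. camera_params takes no time and is no camera call; for the wrist camera it gives the pose at the moment of the call.
- r.close_job(): hands the job in; it is judged then, once.
The state is a dict: "time": time; "joint_positions": joint angles; "joint_vel": joint speeds; "joint_torque": joint torques, N m; "ee_pos": TCP position; "eef_rot": TCP orientation; "ft_force": force on the tool from outside, world axes, zero at the start; "torque": the same for the moment, N m; "width": finger opening in m; "grip_force": force on a finger pad.
Only numpy, scipy, OpenCV 4.12 (cv2) and the standard library are available. Lean on these libraries where they do the work, as an engineer would, in place of code of your own. Each camera call takes 0.05 s, during which the arm holds its last target. There are 200 camera calls.

### The job

Gather all the walnuts from the table onto the flat scoop while it lies there, then lift it by the handle and carry the whole load level to the nut jar and tip it through the funnel, so that every walnut ends up down inside the jar. Then hang the scoop by its eye on the hook of the stand, lip down, and let go. Leave the mandarin, salt shaker and mug where they are, and do not knock the robot hard against the jar.

Things in the scene. Friction and masses are not known exactly. Their poses are not given: they have to be found in the camera images.
- scoop_grip (a point): loose flat aluminium scoop, about 0.16 kg, with dark wooden handle and a wire eye at the handle's end. Axes: x from eye to open lip, y across, z up out of the open top (it starts lying z up; yaw = direction eye to lip). This point: middle of the handle, a bar 96 mm long (x -55 to +41 from here), 18 mm wide, 22 mm high; 36 mm above the scoop's underside
- scoop_blade (a point): same scoop and axes: middle of the blade's upper face, 95 mm ahead (+x) of the handle's middle and 32 mm below it. Blade 110 mm long (x -55 to +55 from here), 4 mm thick, 84 mm wide (78 mm clear between side walls). Side walls reach 26 mm, the back wall (handle side) 46 mm over the underside; the front (lip, x = +55) is open
- scoop_eye (a point): same scoop and axes: centre of the wire eye, 73 mm behind (-x) the handle's middle, at the same height; the ring lies in the scoop's x-y plane (the hole runs along z), clear hole 28 mm across, wire 8 mm thick
- jar_mouth (a point): nut jar, fixed to the table: clear straight jar on a round wooden foot (120 mm across, 10 mm high) with a wide steel funnel fixed on top. This point: centre of the funnel's rim, 176 mm above the table. The funnel is 172 mm across at the rim and narrows to 78 mm clear at 118 mm above the table
- jar_inside (a point): same jar: centre of its inner floor, 15 mm above the table; the jar is 80 mm wide inside, 88 mm outside, and reaches up to the funnel's throat at 118 mm
- hook_seat (a point): hook stand, fixed: round wooden foot 100 mm across, 12 mm high; wire post 8 mm thick, 270 mm high; from its top a level wire arm 75 mm long points along the stand's -x (to the robot, within 15 degrees), then turns up. This point: the middle of the level arm, where a hung eye may rest anywhere; 38 mm before the post, 37 mm behind the bend, 270 mm up. Axes: x from hook to post, z up
- hook_tip (a point): same stand: the upturned end of the hook wire (8 mm thick), 30 mm above the arm and 54.5 mm further out (-x) than the middle of the arm; the upturned part leans outward 30 degrees from vertical
- mandarin_center (a point): bystander: orange mandarin, 55 mm wide, 48 mm high; centre
- salt_center (a point): bystander: grey salt shaker, 44 mm wide, 90 mm high; centre
- mug_center (a point): bystander: white striped coffee mug, 84 x 117 x 95 mm; centre
- walnut0_center (a point): walnut in its shell, brown, 30 mm high, 29 mm wide, 14 g, faceted enough not to roll on the level but it tumbles on slopes over about 30 degrees; this point is its centre (15 mm above the table when it stands as at the start). 4 to 6 of the walnuts are present, on the table beyond the scoop
- walnut1_center (a point): walnut in its shell, brown, 30 mm high, 29 mm wide, 14 g, faceted enough not to roll on the level but it tumbles on slopes over about 30 degrees; this point is its centre (15 mm above the table when it stands as at the start). 4 to 6 of the walnuts are present, on the table beyond the scoop
- walnut2_center (a point): walnut in its shell, brown, 30 mm high, 29 mm wide, 14 g, faceted enough not to roll on the level but it tumbles on slopes over about 30 degrees; this point is its centre (15 mm above the table when it stands as at the start). 4 to 6 of the walnuts are present, on the table beyond the scoop
- walnut3_center (a point): walnut in its shell, brown, 30 mm high, 29 mm wide, 14 g, faceted enough not to roll on the level but it tumbles on slopes over about 30 degrees; this point is its centre (15 mm above the table when it stands as at the start). 4 to 6 of the walnuts are present, on the table beyond the scoop
- walnut4_center (a point): walnut in its shell, brown, 30 mm high, 29 mm wide, 14 g, faceted enough not to roll on the level but it tumbles on slopes over about 30 degrees; this point is its centre (15 mm above the table when it stands as at the start). 4 to 6 of the walnuts are present, on the table beyond the scoop
- walnut5_center (a point): walnut in its shell, brown, 30 mm high, 29 mm wide, 14 g, faceted enough not to roll on the level but it tumbles on slopes over about 30 degrees; this point is its centre (15 mm above the table when it stands as at the start). 4 to 6 of the walnuts are present, on the table beyond the scoop
- nut_jar: the whole nut jar (jar, foot and funnel, one fixed body); origin on the table under the jar's axis, z up

How it is judged:
By the outcome, as a careful person would: the job done as asked, in the order asked, and still so for the second after the job is handed in, with the robot touching nothing.
Of walnut0, walnut1, walnut2, walnut3, walnut4, walnut5 only 4 to 6 are there at a start; the rules pass over those that are not, and their reading is None.
At some moment in a run one of walnut0, walnut1, walnut2, walnut3, walnut4, walnut5 may be knocked a few centimetres aside while the robot is not near it.
It also fails if it takes over 210 s, if anything falls off the work surface, if the arm or the gripper's body presses on something with over 40 N, if the wrist force passes 120 N, or if a joint passes its speed limit or range.

## Working session

There is one attempt and no reset: what is moved stays moved. The work goes in short steps, Python scripts to look and compute and a tool call to move; the robot and the scene stay as the last step left them, time stands still between calls to the robot, and variables do not carry over. Pictures are saved under pics/ and viewed, at most 14 in all, crops included, and the job is handed in when it is done.

Besides the shell and the picture viewer there is one more tool, called after "Emit:" as a command line: name --argument value ..., lists and objects as JSON in quotes. carry_out: Moves the arm, as the interface text tells. Its arguments: {"type":"object","properties":{"steps":{"type":"array","items":{"type":"array","items":{"type":"array","items":{"type":"number"}}}},"hand":{"type":"number"},"squeeze":{"type":"number"}},"required":["steps"]}

```bash
ls; mkdir -p pics; python3 - <<'E'
from bench import r
import cv2,numpy as np
s=r.read_state();print(s)
for n in ("scene","top"):
    im=r.camera(n);cv2.imwrite(f"pics/{n}0.png",cv2.resize(im[:,:,::-1],(800,600),interpolation=cv2.INTER_CUBIC))
    p=r.camera_params(n);print(n,p)
E
```

```text
pics
{'time': 0.0, 'joint_positions': array([-1.34062141,  0.33285298, -0.06472196,  1.4609119 ,  0.02160895,
        1.34990538, -0.08852876]), 'joint_vel': array([ 0.00232676, -0.00027228, -0.00027325, -0.0002527 , -0.0004383 ,
        0.00207085,  0.00036601]), 'joint_torque': array([-1.13774557e-03, -6.23251748e+01,  2.36538268e-02, -3.89908397e+01,
       -6.15770719e-02,  3.95819067e-02,  1.18604175e-04]), 'ee_pos': array([0.15620855, 0.60477567, 0.22177984]), 'eef_rot': array([ 1.26044109e-01,  9.92024398e-01, -6.88641967e-04, -5.45191117e-05]), 'ft_force': array([0.36834266, 0.41132767, 0.09619019]), 'torque': array([0.03694292, 0.0090352 , 0.0147437 ]), 'grip_force': 0.0, 'width': 0.08723414807591726}
scene {'fx': 470.52011125107435, 'fy': 470.52011125107435, 'cx': 265.3571403686123, 'cy': 194.3526949238843, 'D': array([0.0475968, 0.       , 0.       , 0.       , 0.       ]), 'view': array([[ 0.58799013, -0.80880321, -0.01024564, -0.27471753],
       [ 0.59849463,  0.42650769,  0.67815586, -0.50841031],
       [-0.54412479, -0.40488091,  0.73484669, -1.32060577],
       [ 0.        ,  0.        ,  0.        ,  1.        ]])}
top {'fx': 440.29176443323115, 'fy': 440.29176443323115, 'cx': 258.72962301825635, 'cy': 196.31651939852244, 'D': array([-0.01583822,  0.        ,  0.        ,  0.        ,  0.        ]), 'view': array([[ 2.23403700e-02, -9.99750235e-01, -6.12188564e-04,
         1.05894205e-01],
       [ 9.97648709e-01,  2.22537164e-02,  6.48214960e-02,
        -6.15488477e-01],
       [-6.47916824e-02, -2.05888533e-03,  9.97896687e-01,
        -1.86443587e+00],
       [ 0.00000000e+00,  0.00000000e+00,  0.00000000e+00,
         1.00000000e+00]])}
```

View pics/scene0.png

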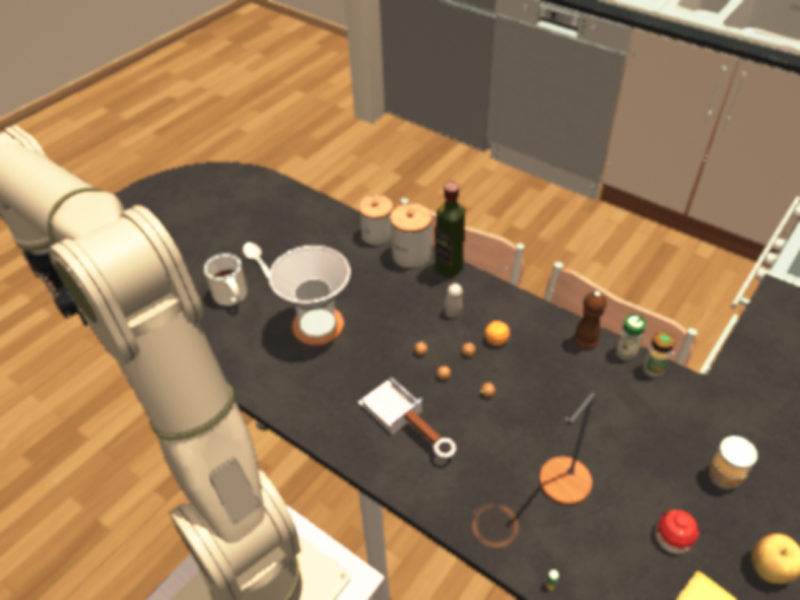

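View pics/top0.png

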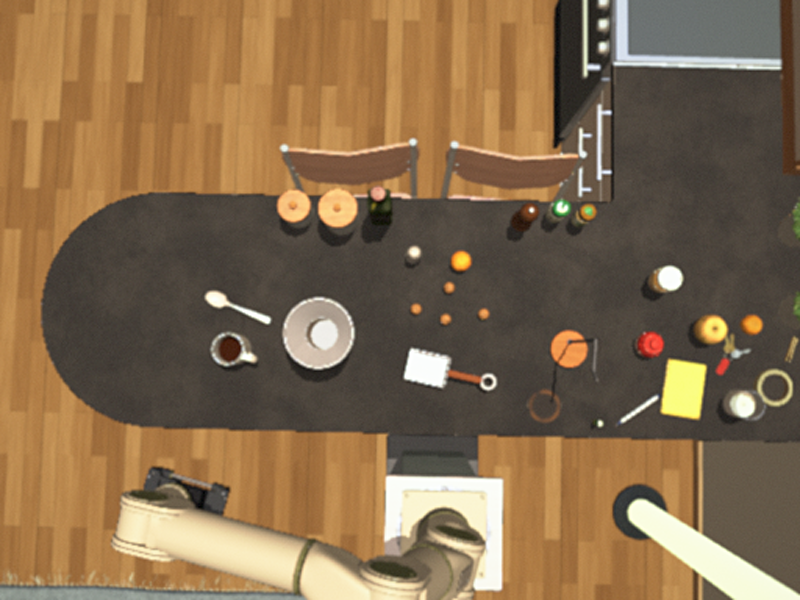

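Top view (800x600): four walnuts at about (449,287), (416,309), (446,319), (484,314). The scoop's blade is at (428,368) with its lip to the left and its eye at (488,381). The jar is at (318,332) and the hook stand's foot is at (569,348). I'll enlarge for accuracy.

```bash
cat > h.py <<'E'
import numpy as np,cv2
from bench import r
from scipy.spatial.transform import Rotation as R
def cam(n):
    p=r.camera_params(n);K=np.array([[p['fx'],0,p['cx']],[0,p['fy'],p['cy']],[0,0,1]]);return K,np.array(p['D'],float),np.array(p['view'])
def px2z(n,uv,z,c=None):
    K,D,V=c or cam(n)
    q=cv2.undistortPoints(np.array([[uv]],float),K,D)[0,0]
    d=V[:3,:3].T@np.array([q[0],-q[1],-1.]);o=-V[:3,:3].T@V[:3,3]
    return o+d*(z-o[2])/d[2]
def proj(n,P,c=None):
    K,D,V=c or cam(n)
    P=np.atleast_2d(P)@V[:3,:3].T+V[:3,3]
    return cv2.projectPoints(P*[1,-1,-1],np.zeros(3),np.zeros(3),K,D)[0][:,0]
def crop(n,u0,v0,u1,v1,s,name,im=None):
    im=r.camera(n) if im is None else im
    o=cv2.resize(im[v0:v1,u0:u1,::-1],None,fx=s,fy=s,interpolation=cv2.INTER_CUBIC)
    for u in range((u0//10+1)*10,u1,10):
        cv2.line(o,(int((u-u0)*s),0),(int((u-u0)*s),4 if u%50 else 14),(0,255,255),1)
    for v in range((v0//10+1)*10,v1,10):
        cv2.line(o,(0,int((v-v0)*s)),(4 if v%50 else 14,int((v-v0)*s)),(0,255,255),1)
    cv2.imwrite('pics/'+name,o)
E
python3 - <<'E'
from h import *
crop("top",170,150,390,276,3.6,"top1.png")
crop("scene",160,140,400,350,2.8,"sc1.png")
im=r.camera("top")
hsv=cv2.cvtColor(im,cv2.COLOR_RGB2HSV)
m=((hsv[:,:,0]<18)&(hsv[:,:,1]>90)&(hsv[:,:,2]>70)).astype(np.uint8);m[:,:240]=0;m[:160]=0;m[215:]=0;m[:,335:]=0
n,l,s,c=cv2.connectedComponentsWithStats(m)
for i in range(1,n):
    if s[i,4]>8: print(s[i],c[i],px2z("top",c[i],.015).round(4))
E
```

```text
[288 160  14  14  93] [294.38709677 166.90322581] [ 0.7437 -0.0312  0.015 ]
[284 180   8   8  54] [287.25925926 183.59259259] [ 0.6708 -0.0018  0.015 ]
[262 194   8   8  52] [265.71153846 197.28846154] [0.6098 0.0896 0.015 ]
[306 197   8   8  51] [309.31372549 200.35294118] [ 0.6008 -0.0977  0.015 ]
[281 200   8   9  52] [284.67307692 203.73076923] [0.5839 0.0077 0.015 ]
```

View pics/top1.png

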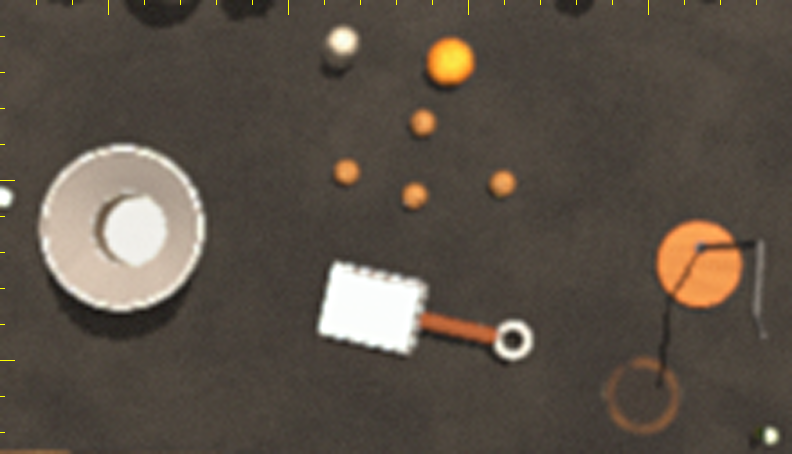

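View pics/sc1.png

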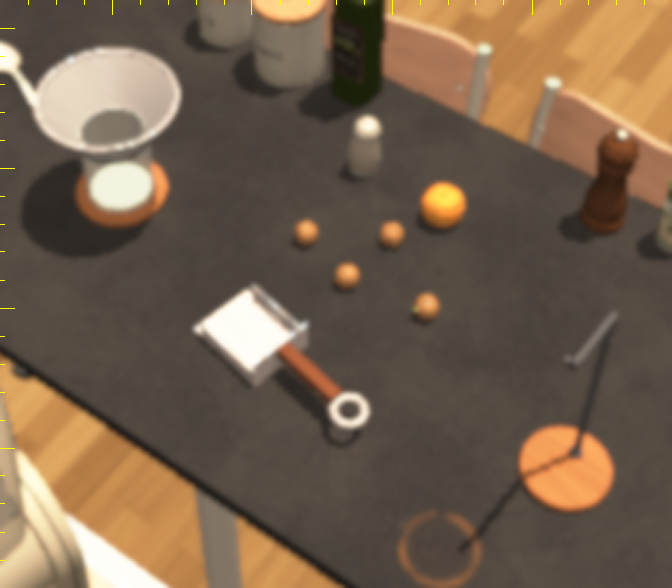

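The enlarged views show four walnuts. The scoop's lip is at about (326,300) and its eye at (513,340), and the jar rim's centre is at (122,228). The hook arm runs from (760,243) to (757,310), and its tip is at (764,337).

```bash
python3 - <<'E'
from h import *
t=cam("top");s=cam("scene")
T=lambda x,y,z:px2z("top",(170+x/3.6,150+y/3.6),z,t)
S=lambda x,y,z:px2z("scene",(160+x/2.8,140+y/2.8),z,s)
for nm,a,b in [("eye",(513,340,.036),(349,410,.036)),("handle front",(423,321,.036),(283,350,.036)),("jar rim",(122,228,.176),(109,100,.176)),("post base",(700,247,.012),(575,455,.012)),
 ("foot",(699,264,.012),(566,467,.012)),("posttop",(760,243,.27),(613,317,.27)),("bend",(757,310,.27),(575,361,.27)),("tip",(764,337,.30),(568,360,.30)),("lipL",(317,336,.01),(194,328,.01)),("lipR",(334,263,.026),(253,287,.026)),("backR",(427,283,.04),(307,326,.04)),("backL",(410,354,.03),(255,385,.01)),("salt",(342,40,.09),(367,125,.09)),("w",(424,122,.015),(392,234,.015)),("w",(347,172,.015),(307,232,.015)),("w",(415,195,.015),(347,275,.015)),("w",(503,183,.015),(427,305,.015)),("mand",(450,62,.024),(443,205,.024)),("mug",(230*3.6/1.5625-612,349*3.6/1.5625-540,.095),(0,0,0))]:
    print(nm,T(*a).round(3),S(*b).round(3))
E
```

```text
eye [ 0.414 -0.112  0.036] [ 0.411 -0.116  0.036]
handle front [ 0.434 -0.006  0.036] [ 0.432 -0.009  0.036]
jar rim [0.531 0.333 0.176] [0.527 0.322 0.176]
post base [ 0.528 -0.336  0.012] [ 0.522 -0.342  0.012]
foot [ 0.508 -0.335  0.012] [ 0.503 -0.34   0.012]
posttop [ 0.528 -0.336  0.27 ] [ 0.522 -0.341  0.27 ]
bend [ 0.459 -0.333  0.27 ] [ 0.456 -0.335  0.27 ]
tip [ 0.433 -0.332  0.3  ] [ 0.433 -0.335  0.3  ]
lipL [0.412 0.118 0.01 ] [0.41  0.108 0.01 ]
lipR [0.499 0.1   0.026] [0.49  0.079 0.026]
backR [ 0.478 -0.009  0.04 ] [ 0.474 -0.013  0.04 ]
backL [0.394 0.008 0.03 ] [ 0.389 -0.     0.01 ]
salt [0.755 0.097 0.09 ] [0.745 0.086 0.09 ]
w [ 0.67  -0.004  0.015] [ 0.665 -0.008  0.015]
w [0.608 0.087 0.015] [0.605 0.081 0.015]
w [0.582 0.005 0.015] [0.578 0.001 0.015]
w [ 0.599 -0.099  0.015] [ 0.597 -0.103  0.015]
mand [ 0.741 -0.033  0.024] [ 0.737 -0.039  0.024]
mug [0.487 0.574 0.095] [0.713 0.732 0.   ]
```

```bash
cat >> h.py <<'E'
def shift(p,q=None):
    """tool-frame shift in cm and rotvec from the present pose to world pos p, Rotation q"""
    s=r.read_state();R0=R.from_quat(s['eef_rot'])
    d=R0.inv().apply(np.array(p)-s['ee_pos'])*100
    w=(R0.inv()*(q or R0)).as_rotvec()
    print('shift',[round(float(v),2) for v in d],'rot',[round(float(v),4) for v in w])
def axes(y,z):
    y=np.array(y,float);z=np.array(z,float);z/=np.linalg.norm(z);y-=z*(y@z);y/=np.linalg.norm(y)
    return R.from_matrix(np.c_[np.cross(y,z),y,z])
Y=np.deg2rad(79.)
E
python3 - <<'E'
from h import *
q=axes([np.cos(Y),np.sin(Y),0],[0,0,-1])
shift([.25,.45,.36]);shift([.54,0,.30],q)
E
```

```text
shift [-12.95, -12.67, -13.77] rot [0.0, 0.0, 0.0]
shift [-52.28, -48.98, -7.75] rot [-0.0006, 0.0, -0.0608]
```

Emit:
carry_out --steps '[[[-6,-6,-14,0,0,0],[-6,-6,-14,0,0,0],[-13,-12.7,-14,0,0,0],[-13,-12.7,-14,0,0,0],[-13,-12.7,-14,0,0,0],[-13,-12.7,-14,0,0,0],[-52.3,-49,-8,0,0,-0.06],[-52.3,-49,-8,0,0,-0.06],[-52.3,-49,-8,0,0,-0.06],[-52.3,-49,-8,0,0,-0.06],[-52.3,-49,-8,0,0,-0.06],[-52.3,-49,-8,0,0,-0.06],[-52.3,-49,-8,0,0,-0.06],[-52.3,-49,-8,0,0,-0.06],[-52.3,-49,-8,0,0,-0.06],[-52.3,-49,-8,0,0,-0.06],[-52.3,-49,-8,0,0,-0.06],[-52.3,-49,-8,0,0,-0.06],[-52.3,-49,-8,0,0,-0.06],[-52.3,-49,-8,0,0,-0.06]]]'

```text
time: 1.92
ee_pos: [0.5417, -0.0077, 0.3016]
eef_rot: [0.101, 0.995, -0.002, 0.0]
ft_force: [-1.0, -0.4, -0.5]
width: 0.087
grip_force: 0.0
```

```bash
cat >> h.py <<'E'
def nuts(n="wrist",zz=.015,im=None,mn=None):
    c=cam(n);im=r.camera(n) if im is None else im
    hsv=cv2.cvtColor(im,cv2.COLOR_RGB2HSV)
    m=((hsv[:,:,0]<18)&(hsv[:,:,1]>90)&(hsv[:,:,2]>70)).astype(np.uint8)
    k,l,s,ct=cv2.connectedComponentsWithStats(m)
    for i in range(1,k):
        if s[i,4]>(mn or (150 if n=="wrist" else 20)): print(n,s[i],ct[i].round(1),px2z(n,ct[i],zz,c).round(4))
    return im
E
python3 - <<'E'
from h import *
print(r.read_state()['joint_positions'].round(2),r.read_state()['ee_pos'])
im=nuts();crop("wrist",0,0,512,384,1.5,"w0.png",im)
E
```

```text
[-0.64  0.11  0.63  1.58 -0.06  1.46  1.36] [ 0.5417109  -0.00772076  0.30160643]
wrist [  17   22   63   67 1038] [46.1 53.2] [ 0.3496 -0.2634  0.015 ]
wrist [ 441   53   71   87 1538] [468.4  83.4] [0.5066 0.3061 0.015 ]
wrist [ 175   69   71   16 1077] [209.6  76.2] [ 0.4243 -0.0493  0.015 ]
wrist [ 13 139  69  64 608] [ 55.7 164.2] [ 0.4997 -0.311   0.015 ]
wrist [261 165  20  20 174] [270.3 172.8] [0.5785 0.0081 0.015 ]
wrist [315 171  21  20 185] [324.2 179. ] [0.6047 0.0878 0.015 ]
wrist [197 189  20  19 172] [207.8 196. ] [ 0.5957 -0.0953  0.015 ]
wrist [266 218  19  19 170] [275.  225.2] [ 0.6659 -0.0007  0.015 ]
```

View pics/w0.png

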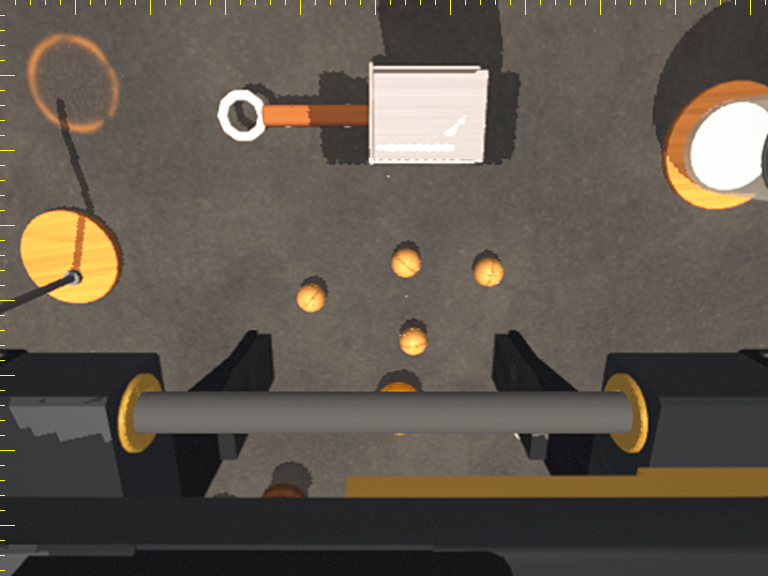

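The wrist view shows the scoop's eye at (242,115), the handle's front at (368,115), the blade corners at (370,66), (370,163), (484,162) and (487,70), and the four walnuts.

```bash
python3 - <<'E'
from h import *
W=lambda x,y,z:px2z("wrist",((x+.5)/1.5-.5,(y+.5)/1.5-.5),z).round(4)
for a in [(242,115,.036),(368,115,.036),(370,66,.046),(370,163,.046),(484,162,.015),(487,70,.015)]:print(a,W(*a))
q=axes([np.cos(Y),np.sin(Y),0],[0,0,-1])
for p in [(.580,.008),(.6065,.088),(.597,-.096),(.668,-.001)]: shift([*p,.010],q)
b=np.array([.443,.051]);ex=np.array([np.cos(Y),np.sin(Y)]);ey=np.array([-ex[1],ex[0]])
for u,v in [(-.015,.02),(-.015,-.02),(.028,.02),(.028,-.02)]: print(u,v,b+u*ex+v*ey)
E
```

```text
(242, 115, 0.036) [ 0.4125 -0.1068  0.036 ]
(368, 115, 0.036) [0.4349 0.0035 0.036 ]
(370, 66, 0.046) [0.3977 0.0134 0.046 ]
(370, 163, 0.046) [ 0.4755 -0.003   0.046 ]
(484, 162, 0.015) [0.4973 0.1036 0.015 ]
(487, 70, 0.015) [0.4173 0.1173 0.015 ]
shift [-3.61, 2.04, 29.18] rot [-0.0022, -0.0004, -0.0075]
shift [-4.62, 10.41, 29.16] rot [-0.0022, -0.0004, -0.0075]
shift [-7.34, -7.81, 29.2] rot [-0.0022, -0.0004, -0.0075]
shift [-12.42, 2.91, 29.17] rot [-0.0022, -0.0004, -0.0075]
-0.015 0.02 [0.42050532 0.04009177]
-0.015 -0.02 [0.45977041 0.03245941]
0.028 0.02 [0.42871011 0.08230174]
0.028 -0.02 [0.4679752  0.07466938]
```

Emit:
carry_out --steps '[[[-3.6,2.05,10,0,0,0],[-3.6,2.05,15,0,0,0],[-3.6,2.05,20,0,0,0],[-3.6,2.05,20,0,0,0],[-3.6,2.05,20,0,0,0],[-3.6,2.05,20,0,0,0],[-3.6,2.05,23,0,0,0],[-3.6,2.05,26,0,0,0],[-3.6,2.05,28,0,0,0],[-3.6,2.05,29.6,0,0,0],[-3.6,2.05,29.6,0,0,0],[-3.6,2.05,29.6,0,0,0],[-3.6,2.05,29.6,0,0,0]]]' --hand -0.2

```text
time: 3.05
ee_pos: [0.5807, 0.0136, 0.0088]
eef_rot: [0.096, 0.995, 0.001, 0.001]
ft_force: [0.3, -0.0, 0.2]
width: 0.0523
grip_force: 0.0
```

```bash
python3 - <<'E'
from h import *
s=r.read_state();print(s['ee_pos'],s['width'],s['ft_force'])
crop("wrist",120,100,420,384,2.1,"w1.png")
E
```

```text
[0.58066805 0.01362316 0.00878247] 0.05234913333549071 [ 0.29667548 -0.02506854  0.15664398]
```

View pics/w1.png

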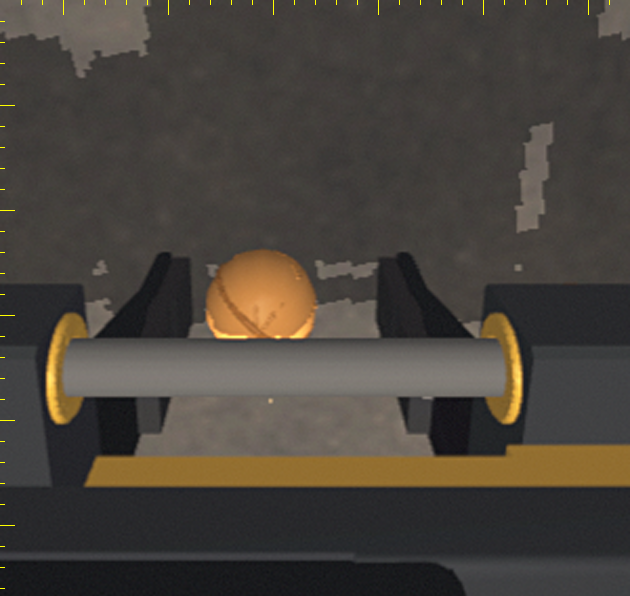

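The walnut sits between the fingers, about 6 mm off centre because the pose had not settled. I'll close on it.

Emit:
carry_out --steps '[[[0,0,0.2,0,0,0],[0,0,0.2,0,0,0],[0,0,0.2,0,0,0],[0,0,0.2,0,0,0],[0,0,0.2,0,0,0],[0,0,0.2,0,0,0],[0,0,0.2,0,0,0],[0,0,0.2,0,0,0],[0,0,-3,0,0,0],[0,0,-6,0,0,0],[0,0,-9,0,0,0],[0,0,-9,0,0,0],[0,0,-9,0,0,0],[0,0,-9,0,0,0],[0,0,-9,0,0,0]]]' --hand 1 --squeeze 12

```text
time: 4.35
ee_pos: [0.5786, 0.0132, 0.0952]
eef_rot: [0.096, 0.995, -0.0, -0.001]
ft_force: [-0.7, 0.3, -0.3]
width: 0.0293
grip_force: 12.0
```

```bash
cat >> h.py <<'E'
q0=axes([np.cos(Y),np.sin(Y),0],[0,0,-1])
ex=np.array([np.cos(Y),np.sin(Y)]);ey=np.array([-ex[1],ex[0]]);B=np.array([.445,.056])
def slot(u,v,z=.10): shift([*(B+u*ex+v*ey),z],q0)
E
python3 - <<'E'
from h import *
slot(-.015,.02)
shift([.6065,.088,.1],q0)
E
```

```text
shift [15.93, 0.14, -0.45] rot [-0.0007, -0.0019, -0.0006]
shift [-1.31, 7.87, -0.48] rot [-0.0007, -0.0019, -0.0006]
```

Emit:
carry_out --steps '[[[4,0,0,0,0,0],[8,0,0,0,0,0],[12,0,0,0,0,0],[15.9,0.15,0,0,0,0],[15.9,0.15,0,0,0,0],[15.9,0.15,0,0,0,0],[15.9,0.15,3,0,0,0],[15.9,0.15,5.5,0,0,0],[15.9,0.15,7.5,0,0,0],[15.9,0.15,8.2,0,0,0],[15.9,0.15,8.2,0,0,0],[15.9,0.15,8.2,0,0,0],[15.9,0.15,8.2,0,0,0],[15.9,0.15,8.2,0,0,0]]]'

```text
time: 5.52
ee_pos: [0.4246, 0.0453, 0.0155]
eef_rot: [0.096, 0.995, 0.0, 0.001]
ft_force: [-0.3, -0.5, -0.9]
width: 0.0293
grip_force: 12.0
```

Emit:
carry_out --steps '[[[0,0,0,0,0,0],[0,0,0,0,0,0],[0,0,0,0,0,0],[0,0,-1,0,0,0],[0,0,-3,0,0,0],[0,0,-6,0,0,0],[-2,1,-9,0,0,0],[-8,4,-9,0,0,0],[-14,6,-9,0,0,0],[-14,6,-9,0,0,0],[-14,6,-9,0,0,0],[-14,6,-9,0,0,0],[-14,6,-9,0,0,0],[-14,6,-9,0,0,0]]]' --hand 0.15

```text
time: 6.68
ee_pos: [0.5715, 0.0767, 0.1051]
eef_rot: [0.097, 0.995, 0.0, -0.0]
ft_force: [0.2, 0.0, -0.9]
width: 0.0367
grip_force: 0.0
```

```bash
python3 - <<'E'
from h import *
s=r.read_state();print(s['ee_pos'],s['width'],s['ft_force'])
im=nuts("top")
crop("wrist",0,0,512,384,1.5,"w2.png")
shift([.6065,.088,.1],q0)
E
```

```text
[0.57151791 0.07673018 0.1050678 ] 0.036722448377143925 [ 0.15295264  0.02946462 -0.88512906]
top [    0     0   371   384 76154] [147.5 161.2] [0.7544 0.6032 0.015 ]
top [499   0  13 113 982] [504.4  57.5] [ 1.2507 -0.9496  0.015 ]
top [182 128   9   8  43] [186. 132.] [0.8857 0.441  0.015 ]
top [213 131   6   5  22] [215. 133.] [0.8842 0.3154 0.015 ]
top [333 130  12  12 101] [338.6 135.2] [ 0.8863 -0.2206  0.015 ]
top [370 130  13  12  69] [375.8 135.8] [ 0.8874 -0.3821  0.015 ]
top [288 160  15  14  92] [294.5 166.9] [ 0.7437 -0.0317  0.015 ]
top [415 174  11  14  73] [419.1 181. ] [ 0.6947 -0.5697  0.015 ]
top [284 180   8   8  50] [287.5 183.5] [ 0.6713 -0.0027  0.015 ]
top [305 197   9   8  53] [309.3 200.4] [ 0.6006 -0.0976  0.015 ]
top [444 201  20  17 107] [449.9 207.7] [ 0.5825 -0.7023  0.015 ]
top [473 201  16  14 120] [479.7 207.5] [ 0.5862 -0.8316  0.015 ]
top [352 211  25  25 495] [363.7 222.9] [ 0.5092 -0.3321  0.015 ]
top [406 212  20  17 259] [415.8 220.1] [ 0.5264 -0.5554  0.015 ]
top [140 217  14  15 144] [146.  223.8] [0.4846 0.5993 0.015 ]
top [458 229  10  12  79] [462.1 234.4] [ 0.4696 -0.7544  0.015 ]
top [287 236  21  10 122] [297.  240.6] [ 0.4279 -0.0478  0.015 ]
top [500 242   4  13  24] [501.7 247.9] [ 0.4154 -0.9248  0.015 ]
top [338 249  21  22 153] [349.1 260.1] [ 0.3501 -0.2707  0.015 ]
top [  290   278   160   106 12209] [376.3 330.2] [ 0.0584 -0.3888  0.015 ]
shift [-3.21, 1.75, 0.53] rot [0.0012, 0.0001, -0.0012]
```

View pics/w2.png

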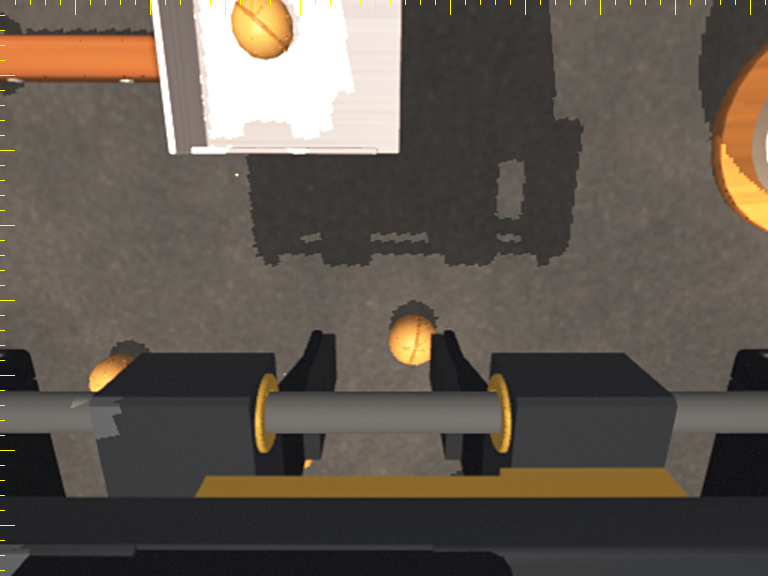

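Walnut 1 is on the blade. Next is the second walnut, at (412,340) in the picture.

Emit:
carry_out --steps '[[[-3.2,1.75,0,0,0,0],[-3.2,1.75,0,0,0,0],[-3.2,1.75,1,0,0,0],[-3.2,1.75,4,0,0,0],[-3.2,1.75,7,0,0,0],[-3.2,1.75,9,0,0,0],[-3.2,1.75,9.8,0,0,0],[-3.2,1.75,9.8,0,0,0],[-3.2,1.75,9.8,0,0,0],[-3.2,1.75,9.8,0,0,0],[-3.2,1.75,9.8,0,0,0]]]' --hand -0.2

```text
time: 7.7
ee_pos: [0.6083, 0.0884, 0.0082]
eef_rot: [0.096, 0.995, 0.001, 0.001]
ft_force: [-0.0, -0.1, 0.2]
width: 0.0522
grip_force: 0.0
```

Emit:
carry_out --steps '[[[0,0,0,0,0,0],[0,0,0,0,0,0],[0,0,0,0,0,0],[0,0,0,0,0,0],[0,0,0,0,0,0],[0,0,0,0,0,0],[0,0,0,0,0,0],[0,0,-3,0,0,0],[0,0,-6,0,0,0],[0,0,-9,0,0,0],[0,0,-9,0,0,0],[0,0,-9,0,0,0],[0,0,-9,0,0,0]]]' --hand 1 --squeeze 12

```text
time: 8.78
ee_pos: [0.6069, 0.0883, 0.096]
eef_rot: [0.096, 0.995, 0.0, -0.0]
ft_force: [-0.2, 0.3, -0.9]
width: 0.0292
grip_force: 12.0
```

```bash
python3 - <<'E'
from h import *
slot(-.015,-.02,.0125)
E
```

```text
shift [13.27, -7.77, 8.35] rot [0.0001, -0.0006, -0.0007]
```

Emit:
carry_out --steps '[[[3.5,-2,0,0,0,0],[7,-4,0,0,0,0],[10.5,-6,0,0,0,0],[13.25,-7.75,0,0,0,0],[13.25,-7.75,0,0,0,0],[13.25,-7.75,0,0,0,0],[13.25,-7.75,3,0,0,0],[13.25,-7.75,6,0,0,0],[13.25,-7.75,7.7,0,0,0],[13.25,-7.75,8.4,0,0,0],[13.25,-7.75,8.4,0,0,0],[13.25,-7.75,8.4,0,0,0],[13.25,-7.75,8.4,0,0,0],[13.25,-7.75,8.4,0,0,0]]]'

```text
time: 9.95
ee_pos: [0.4632, 0.0378, 0.0132]
eef_rot: [0.096, 0.995, 0.0, 0.001]
ft_force: [-0.0, -0.4, 0.2]
width: 0.0292
grip_force: 12.0
```

Emit:
carry_out --steps '[[[0,0,0,0,0,0],[0,0,0,0,0,0],[0,0,0,0,0,0],[0,0,-1,0,0,0],[0,0,-3,0,0,0],[0,0,-6,0,0,0],[-2,-1,-9,0,0,0],[-6,-4,-10,0,0,0],[-10,-7,-10,0,0,0],[-14,-10,-10,0,0,0],[-14,-10,-10,0,0,0],[-14,-10,-10,0,0,0],[-14,-10,-10,0,0,0],[-14,-10,-10,0,0,0]]]' --hand 0.15

```text
time: 11.12
ee_pos: [0.5802, -0.0869, 0.1127]
eef_rot: [0.096, 0.995, 0.0, -0.0]
ft_force: [-0.1, 0.9, -0.3]
width: 0.0371
grip_force: 0.0
```

```bash
sed -i 's/^        if s\[i,4\]>(mn.*$/        P=px2z(n,ct[i],zz,c)\n        if s[i,4]>(mn or (150 if n=="wrist" else 20)) and .35<P[0]<.72 and abs(P[1])<.2: print(n,s[i],ct[i].round(1),P.round(4))/' h.py; python3 - <<'E'
from h import *
s=r.read_state();print(s['ee_pos'],s['width'],s['ft_force'])
nuts("top"); nuts()
shift([.597,-.096,.1],q0)
E
```

```text
[ 0.58019923 -0.08692142  0.11274921] 0.03710394225546239 [-0.06223361  0.910521   -0.33509051]
top [284 180   8   8  53] [287.3 183.6] [ 0.6706 -0.0021  0.015 ]
top [274 229   7   6  30] [277.2 231.5] [0.4647 0.0374 0.015 ]
top [273 237   6   7  27] [275.4 240.2] [0.4275 0.0445 0.015 ]
top [287 237   9   6  39] [290.9 239.1] [ 0.4334 -0.0216  0.015 ]
wrist [366   0  32  38 478] [375.5  19.6] [0.4638 0.0318 0.015 ]
wrist [231 194  33  31 306] [248.  203.4] [ 0.593  -0.0949  0.015 ]
shift [-1.84, -0.66, 1.28] rot [0.001, -0.0004, 0.0008]
```

Emit:
carry_out --steps '[[[-1.7,-0.7,0,0,0,0],[-1.7,-0.7,0,0,0,0],[-1.7,-0.7,1,0,0,0],[-1.7,-0.7,4,0,0,0],[-1.7,-0.7,7,0,0,0],[-1.7,-0.7,9.5,0,0,0],[-1.7,-0.7,10.5,0,0,0],[-1.7,-0.7,10.5,0,0,0],[-1.7,-0.7,10.5,0,0,0],[-1.7,-0.7,10.5,0,0,0],[-1.7,-0.7,10.5,0,0,0]]]' --hand -0.2

```text
time: 12.13
ee_pos: [0.5971, -0.0976, 0.0092]
eef_rot: [0.096, 0.995, 0.0, 0.001]
ft_force: [0.8, 0.3, 0.5]
width: 0.0521
grip_force: 0.0
```

Emit:
carry_out --steps '[[[0,0,0,0,0,0],[0,0,0,0,0,0],[0,0,0,0,0,0],[0,0,0,0,0,0],[0,0,0,0,0,0],[0,0,0,0,0,0],[0,0,0,0,0,0],[0,0,-3,0,0,0],[0,0,-6,0,0,0],[0,0,-9,0,0,0],[0,0,-9,0,0,0],[0,0,-9,0,0,0],[0,0,-9,0,0,0]]]' --hand 1 --squeeze 12

```text
time: 13.22
ee_pos: [0.5957, -0.0973, 0.0969]
eef_rot: [0.096, 0.995, 0.0, -0.0]
ft_force: [-0.6, 0.0, -0.0]
width: 0.0292
grip_force: 12.0
```

```bash
python3 - <<'E'
from h import *
slot(.03,.02,.0125)
E
```

```text
shift [19.72, 15.16, 8.46] rot [0.0003, -0.0006, -0.0006]
```

Emit:
carry_out --steps '[[[4,3,0,0,0,0],[8,6,0,0,0,0],[12,9,0,0,0,0],[16,12,0,0,0,0],[19.7,15.15,0,0,0,0],[19.7,15.15,0,0,0,0],[19.7,15.15,0,0,0,0],[19.7,15.15,0,0,0,0],[19.7,15.15,3,0,0,0],[19.7,15.15,6,0,0,0],[19.7,15.15,7.7,0,0,0],[19.7,15.15,8.4,0,0,0],[19.7,15.15,8.4,0,0,0],[19.7,15.15,8.4,0,0,0],[19.7,15.15,8.4,0,0,0],[19.7,15.15,8.4,0,0,0]]]'

```text
time: 14.55
ee_pos: [0.4324, 0.0889, 0.0142]
eef_rot: [0.096, 0.995, 0.0, 0.001]
ft_force: [-0.8, -0.4, -0.7]
width: 0.0293
grip_force: 12.0
```

Emit:
carry_out --steps '[[[0,0,0,0,0,0],[0,0,0,0,0,0],[0,0,0,0,0,0],[0,0,-1,0,0,0],[0,0,-3,0,0,0],[0,0,-6,0,0,0],[-3,-1,-9,0,0,0],[-7,-2,-10,0,0,0],[-11,-3,-10,0,0,0],[-15,-4.3,-10,0,0,0],[-19,-4.3,-10,0,0,0],[-22,-4.3,-10,0,0,0],[-22,-4.3,-10,0,0,0],[-22,-4.3,-10,0,0,0],[-22,-4.3,-10,0,0,0],[-22,-4.3,-10,0,0,0]]]' --hand 0.15

```text
time: 15.88
ee_pos: [0.6386, 0.005, 0.1141]
eef_rot: [0.096, 0.995, 0.0, -0.0]
ft_force: [-1.0, -0.5, -0.5]
width: 0.0367
grip_force: 0.0
```

```bash
python3 - <<'E'
from h import *
s=r.read_state();print(s['ee_pos'],s['width'],s['ft_force'])
nuts("top"); nuts()
shift([.667,-.001,.1],q0)
E
```

```text
[0.63856635 0.00497128 0.11413037] 0.03671405370901017 [-1.01985229 -0.49565408 -0.50555451]
top [262 235   7   6  30] [265.2 238. ] [0.4356 0.0879 0.015 ]
top [298 239  10   7  56] [302.5 242. ] [ 0.4223 -0.0713  0.015 ]
wrist [238 203  33  33 339] [254.4 214.1] [6.635e-01 2.000e-04 1.500e-02]
shift [-2.89, -0.07, 1.42] rot [0.0012, 0.0002, -0.0001]
```

Emit:
carry_out --steps '[[[-2.75,0,0,0,0,0],[-2.75,0,0,0,0,0],[-2.75,0,1,0,0,0],[-2.75,0,4,0,0,0],[-2.75,0,7,0,0,0],[-2.75,0,9.5,0,0,0],[-2.75,0,10.6,0,0,0],[-2.75,0,10.6,0,0,0],[-2.75,0,10.6,0,0,0],[-2.75,0,10.6,0,0,0],[-2.75,0,10.6,0,0,0]]]' --hand -0.2

```text
time: 16.9
ee_pos: [0.6675, -0.0007, 0.0095]
eef_rot: [0.096, 0.995, 0.0, 0.001]
ft_force: [0.5, -0.5, -0.6]
width: 0.0522
grip_force: 0.0
```

Emit:
carry_out --steps '[[[0,0,0,0,0,0],[0,0,0,0,0,0],[0,0,0,0,0,0],[0,0,0,0,0,0],[0,0,0,0,0,0],[0,0,0,0,0,0],[0,0,0,0,0,0],[0,0,-3,0,0,0],[0,0,-6,0,0,0],[0,0,-9,0,0,0],[0,0,-9,0,0,0],[0,0,-9,0,0,0],[0,0,-9,0,0,0]]]' --hand 1 --squeeze 12

```text
time: 17.98
ee_pos: [0.666, -0.0005, 0.0969]
eef_rot: [0.096, 0.995, 0.0, -0.0]
ft_force: [0.2, -0.3, -0.3]
width: 0.0295
grip_force: 12.0
```

```bash
python3 - <<'E'
from h import *
slot(.03,-.02,.0125)
E
```

```text
shift [20.76, 4.32, 8.45] rot [0.0002, -0.0008, -0.0007]
```

Emit:
carry_out --steps '[[[4,0.8,0,0,0,0],[8,1.6,0,0,0,0],[12,2.4,0,0,0,0],[16,3.2,0,0,0,0],[20.75,4.3,0,0,0,0],[20.75,4.3,0,0,0,0],[20.75,4.3,0,0,0,0],[20.75,4.3,0,0,0,0],[20.75,4.3,3,0,0,0],[20.75,4.3,6,0,0,0],[20.75,4.3,7.7,0,0,0],[20.75,4.3,8.4,0,0,0],[20.75,4.3,8.4,0,0,0],[20.75,4.3,8.4,0,0,0],[20.75,4.3,8.4,0,0,0],[20.75,4.3,8.4,0,0,0]]]'

```text
time: 19.32
ee_pos: [0.4718, 0.0812, 0.0143]
eef_rot: [0.096, 0.995, 0.0, 0.001]
ft_force: [-0.0, -1.1, -0.2]
width: 0.0295
grip_force: 12.0
```

Emit:
carry_out --steps '[[[0,0,0,0,0,0],[0,0,0,0,0,0],[0,0,0,0,0,0],[0,0,-1,0,0,0],[0,0,-3,0,0,0],[0,0,-6,0,0,0],[-1,-1,-9,0,0,0],[-4,-3,-12,0,0,0],[-7,-6,-15,0,0,0],[-8,-8,-18,0,0,0],[-8,-10,-20,0,0,0],[-8,-10,-20,0,0,0],[-8,-10,-20,0,0,0],[-8,-10,-20,0,0,0],[-8,-10,-20,0,0,0],[-8,-10,-20,0,0,0]]]' --hand 0.15

```text
time: 20.65
ee_pos: [0.5297, -0.0311, 0.2127]
eef_rot: [0.095, 0.995, -0.0, -0.001]
ft_force: [0.2, 0.6, -0.3]
width: 0.0367
grip_force: 0.0
```

```bash
python3 - <<'E'
from h import *
s=r.read_state();print(s['ee_pos'],s['width'],s['ft_force'])
crop("wrist",80,0,460,280,2.1,"w3.png")
E
```

```text
[ 0.52967154 -0.03107878  0.21265766] 0.03671459426886883 [ 0.23249831  0.61371044 -0.32315065]
```

View pics/w3.png

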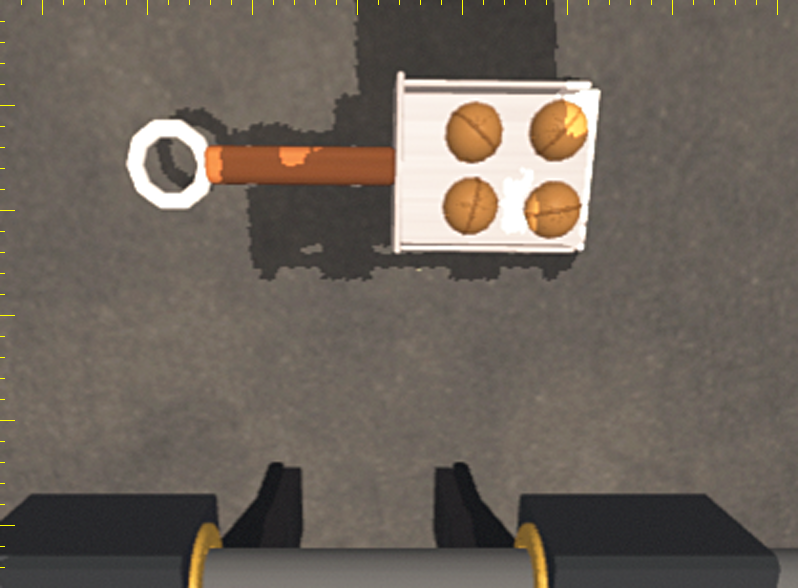

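All four walnuts lie on the blade. The eye is at (170,164), and the handle runs from (208,165) to (395,166).

```bash
python3 - <<'E'
from h import *
W=lambda x,y,z:px2z("wrist",(80+(x+.5)/2.1-.5,(y+.5)/2.1-.5),z).round(4)
e=W(170,164,.036);f=W(395,166,.042);h=W(208,165,.042)
print(e,f,h,W(300,165,.046))
d=(f-e)[:2];print(np.degrees(np.arctan2(d[1],d[0])),np.linalg.norm(d))
Yg=np.deg2rad(79.);X=np.array([np.cos(Yg),np.sin(Yg),0]);Yy=np.array([-X[1],X[0],0]);Z=np.array([0,0,1.])
a=np.deg2rad(30);tz=np.sin(a)*X-np.cos(a)*Z
q=axes(-Yy,tz)
G=np.array([.427,-.037,.036])+.010*X   # grasp point on handle
for back in (.12,.06,0): shift(G+tz*(.015-back),q)
E
```

```text
[ 0.4137 -0.1105  0.036 ] [0.4366 0.0007 0.042 ] [ 0.4184 -0.0904  0.042 ] [ 0.4274 -0.0451  0.046 ]
78.36345839762582 0.11353347523968427
shift [9.97, -6.76, 8.6] rot [-0.412, 0.4095, 1.5319]
shift [9.96, -3.76, 13.79] rot [-0.412, 0.4095, 1.5319]
shift [9.95, -0.76, 18.99] rot [-0.412, 0.4095, 1.5319]
```

```bash
cat >> h.py <<'E'
def pose(G,yaw,pitch,a=30,back=0,g=.018):
    """TCP pos & Rotation holding scoop with handle point G(10mm ahead of mid), yaw, lip-down pitch (deg)"""
    yaw,pitch,a=np.deg2rad([yaw,pitch,a]);y=np.array([-np.sin(yaw),np.cos(yaw),0])
    f=np.array([np.cos(yaw),np.sin(yaw),0]);X=f*np.cos(pitch)-np.array([0,0,np.sin(pitch)]);Z=np.cross(X,y)
    tz=np.sin(a)*X-np.cos(a)*Z
    return G+tz*(g-back),axes(-y,tz),X,Z
G0=np.array([.4275,-.0385,.036])+.010*np.array([np.cos(np.deg2rad(78.5)),np.sin(np.deg2rad(78.5)),0])
E
python3 - <<'E'
from h import *
p,q,X,Z=pose(G0,78.5,0,back=.10);print(p);shift(p,q)
E
```

```text
[ 0.42131959 -0.06887767  0.10701408]
shift [9.92, -5.75, 10.59] rot [-0.4143, 0.4082, 1.5404]
```

Emit:
carry_out --steps '[[[9.9,-5.8,5,-0.414,0.408,1.54],[9.9,-5.8,5,-0.414,0.408,1.54],[9.9,-5.8,5,-0.414,0.408,1.54],[9.9,-5.8,5,-0.414,0.408,1.54],[9.9,-5.8,5,-0.414,0.408,1.54],[9.9,-5.8,5,-0.414,0.408,1.54],[9.9,-5.8,5,-0.414,0.408,1.54],[9.9,-5.8,5,-0.414,0.408,1.54],[9.9,-5.8,5,-0.414,0.408,1.54],[9.9,-5.8,5,-0.414,0.408,1.54],[9.9,-5.8,5,-0.414,0.408,1.54],[9.9,-5.8,5,-0.414,0.408,1.54],[9.9,-5.8,5,-0.414,0.408,1.54],[9.9,-5.8,5,-0.414,0.408,1.54],[9.9,-5.8,5,-0.414,0.408,1.54],[9.9,-5.8,10.6,-0.414,0.408,1.54],[9.9,-5.8,10.6,-0.414,0.408,1.54],[9.9,-5.8,10.6,-0.414,0.408,1.54],[9.9,-5.8,10.6,-0.414,0.408,1.54],[9.9,-5.8,10.6,-0.414,0.408,1.54]]]' --hand -0.2

```text
time: 22.37
ee_pos: [0.4225, -0.0704, 0.1084]
eef_rot: [0.748, 0.612, 0.201, -0.163]
ft_force: [-0.1, 0.4, 0.5]
width: 0.0521
grip_force: 0.0
```

```bash
python3 - <<'E'
from h import *
s=r.read_state();print(s['ee_pos'],s['width'],s['ft_force'],s['joint_positions'].round(2))
p,q,X,Z=pose(G0,78.5,0);print(p);shift(p,q)
crop("wrist",0,0,512,384,1.5,"w4.png")
E
```

```text
[ 0.4225126  -0.07039147  0.10836994] 0.052103631254590534 [-0.05404888  0.38483424  0.46831398] [-0.56  0.23  1.13  2.11 -0.73  1.25  0.73]
[ 0.43128799 -0.01988143  0.02041154]
shift [0.05, -0.16, 10.18] rot [0.0016, 0.0007, 0.0017]
```

View pics/w4.png

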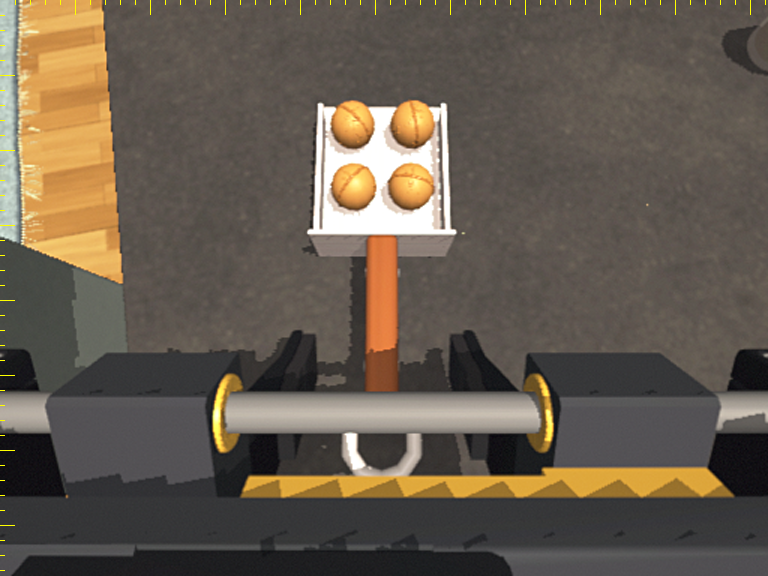

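The tool is centred on the handle, and the camera keeps the walnuts in view. I'll descend and grip.

Emit:
carry_out --steps '[[[0,-0.1,3,0,0,0],[0,-0.1,6,0,0,0],[0,-0.1,8,0,0,0],[0,-0.1,9.5,0,0,0],[0,-0.1,10.2,0,0,0],[0,-0.1,10.2,0,0,0],[0,-0.1,10.2,0,0,0],[0,-0.1,10.2,0,0,0],[0,-0.1,10.2,0,0,0]]]'

```text
time: 23.17
ee_pos: [0.4322, -0.0206, 0.0203]
eef_rot: [0.748, 0.611, 0.202, -0.163]
ft_force: [-0.7, -0.2, 0.8]
width: 0.0522
grip_force: 0.0
```

Emit:
carry_out --steps '[[[0,0,0,0,0,0],[0,0,0,0,0,0],[0,0,0,0,0,0],[0,0,0,0,0,0],[0,0,0,0,0,0],[0,0,0,0,0,0],[0,0,0,0,0,0],[0,0,0,0,0,0],[0,0,0,0,0,0],[0,0,0,0,0,0]]]' --hand 1 --squeeze 50

```text
time: 24.0
ee_pos: [0.4314, -0.0201, 0.0192]
eef_rot: [0.748, 0.611, 0.201, -0.163]
ft_force: [0.1, -0.2, -0.5]
width: 0.0179
grip_force: 50.0
```

```bash
python3 - <<'E'
from h import *
s=r.read_state();print(s['ee_pos'],s['width'],s['ft_force'],s['joint_positions'].round(2))
R0=R.from_quat(s['eef_rot']);print(R0.inv().apply([0,0,1])*6)
E
```

```text
[ 0.43143325 -0.02011085  0.01920049] 0.017869911510854333 [ 0.07414068 -0.23562078 -0.52180606] [-0.51  0.41  0.97  2.2  -0.97  1.12  0.88]
[ 3.00106419  0.00922713 -5.19552967]
```

Emit:
carry_out --steps '[[[0.2,0,-0.35,0,0,0],[0.5,0,-0.87,0,0,0],[1,0,-1.73,0,0,0],[1.5,0,-2.6,0,0,0],[2,0,-3.5,0,0,0],[2.5,0,-4.3,0,0,0],[3,0,-5.2,0,0,0],[3,0,-5.2,0,0,0],[3,0,-5.2,0,0,0],[3,0,-5.2,0,0,0]]]'

```text
time: 24.83
ee_pos: [0.431, -0.0198, 0.079]
eef_rot: [0.748, 0.611, 0.201, -0.163]
ft_force: [-0.3, -0.6, -2.4]
width: 0.0176
grip_force: 50.0
```

```bash
cat >> h.py <<'E'
J=np.array([.529,.329])
def lip(P,yaw,pitch):
    _,_,X,Z=pose(np.zeros(3),yaw,pitch)
    G=np.array(P)-.14*X+.032*Z
    return pose(G,yaw,pitch)[:2]
E
python3 - <<'E'
from h import *
s=r.read_state();print(s['ee_pos'],s['width'],s['ft_force'],s['joint_positions'].round(2))
f=np.array([np.cos(np.deg2rad(78.5)),np.sin(np.deg2rad(78.5))])
p,q=lip([*(J-.025*f),.21],78.5,0);print(p);shift(p,q)
crop("wrist",100,0,412,300,2,"w5.png")
E
```

```text
[ 0.43104598 -0.01984189  0.0789815 ] 0.017627009310723373 [-0.25925145 -0.59614361 -2.37112881] [-0.64  0.24  1.09  2.17 -0.8   1.16  0.7 ]
[0.4978986  0.17613175 0.22641154]
shift [25.16, 2.65, -2.48] rot [0.0015, -0.0005, -0.0001]
```

View pics/w5.png

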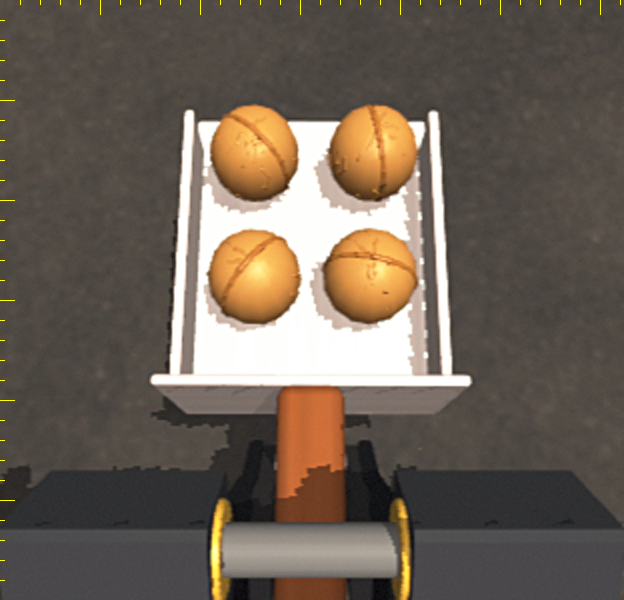

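All four nuts are stable on the lifted scoop. I'll raise it to clear the funnel, then carry it over.

Emit:
carry_out --steps '[[[0.2,0,-0.35,0,0,0],[0.6,0,-1,0,0,0],[1.3,0,-2.2,0,0,0],[2.2,0,-3.8,0,0,0],[3.1,0,-5.4,0,0,0],[4,0,-7,0,0,0],[4.9,0,-8.5,0,0,0],[5.8,0,-10,0,0,0],[6.7,0,-11.6,0,0,0],[7.4,0,-12.8,0,0,0],[7.8,0,-13.5,0,0,0],[8,0,-13.9,0,0,0],[8,0,-13.9,0,0,0],[8,0,-13.9,0,0,0],[8,0,-13.9,0,0,0]]]'

```text
time: 26.13
ee_pos: [0.4306, -0.0203, 0.2386]
eef_rot: [0.748, 0.611, 0.2, -0.164]
ft_force: [0.5, -0.1, -1.9]
width: 0.0178
grip_force: 50.0
```

```bash
python3 - <<'E'
from h import *
s=r.read_state();print(s['ee_pos'],s['ft_force'],s['joint_positions'].round(2))
f=np.array([np.cos(np.deg2rad(78.5)),np.sin(np.deg2rad(78.5))])
p,q=lip([*(J-.03*f),.22],78.5,0);print(p);shift(p,q)
E
```

```text
[ 0.4305576  -0.02026116  0.23861073] [ 0.47846312 -0.11743895 -1.9283063 ] [-0.75 -0.23  1.01  2.   -0.35  1.3   0.14]
[0.49690176 0.17123212 0.23641154]
shift [17.29, 2.66, 10.23] rot [0.0006, 0.0005, -0.0011]
```

Emit:
carry_out --steps '[[[0.2,0,0.1,0,0,0],[0.8,0.1,0.5,0,0,0],[1.8,0.3,1.1,0,0,0],[3.2,0.5,1.9,0,0,0],[4.8,0.7,2.8,0,0,0],[6.4,1,3.8,0,0,0],[8,1.2,4.7,0,0,0],[9.6,1.5,5.7,0,0,0],[11.2,1.7,6.6,0,0,0],[12.8,2,7.6,0,0,0],[14.3,2.2,8.5,0,0,0],[15.6,2.4,9.2,0,0,0],[16.5,2.5,9.8,0,0,0],[17.1,2.6,10.1,0,0,0],[17.3,2.65,10.2,0,0,0],[17.3,2.65,10.2,0,0,0],[17.3,2.65,10.2,0,0,0],[17.3,2.65,10.2,0,0,0]]]'

```text
time: 27.63
ee_pos: [0.4974, 0.1702, 0.238]
eef_rot: [0.749, 0.61, 0.201, -0.163]
ft_force: [-0.1, 0.2, -2.4]
width: 0.0174
grip_force: 50.0
```

```bash
python3 - <<'E'
from h import *
s=r.read_state();print(s['ee_pos'],s['ft_force'],s['joint_positions'].round(2))
f=np.array([np.cos(np.deg2rad(78.5)),np.sin(np.deg2rad(78.5))])
for pi,z in [(0,.22),(10,.217),(20,.213),(30,.21),(40,.207),(50,.205),(60,.205),(65,.205)]:
    p,q=lip([*(J-.03*f),z],78.5,pi);print(pi,p.round(3));shift(p,q)
a=r.camera("wrist")[:300,100:412,::-1];b=r.camera("scene")[80:330,100:360,::-1]
b=cv2.resize(b,(312,300));o=np.hstack([a,b]);cv2.imwrite("pics/x6.png",cv2.resize(o,(796,383),interpolation=cv2.INTER_CUBIC))
E
```

```text
[0.49736825 0.1702369  0.23798079] [-0.11082242  0.17450301 -2.35379147] [-0.92 -0.06  0.81  1.95 -0.51  1.12 -0.11]
0 [0.497 0.171 0.236]
shift [-0.0, -0.07, 0.18] rot [0.0026, -0.0005, -0.0014]
10 [0.498 0.176 0.256]
shift [1.39, -0.06, -1.27] rot [0.0024, -0.1751, -0.0016]
20 [0.5   0.184 0.273]
shift [3.01, -0.06, -2.33] rot [0.0023, -0.3496, -0.0019]
30 [0.502 0.196 0.29 ]
shift [4.9, -0.06, -3.15] rot [0.0021, -0.5241, -0.0021]
40 [0.505 0.212 0.304]
shift [6.94, -0.07, -3.59] rot [0.002, -0.6987, -0.0023]
50 [0.509 0.229 0.316]
shift [9.12, -0.07, -3.73] rot [0.0018, -0.8732, -0.0024]
60 [0.513 0.249 0.327]
shift [11.42, -0.07, -3.64] rot [0.0016, -1.0477, -0.0026]
65 [0.515 0.26  0.331]
shift [12.55, -0.07, -3.45] rot [0.0015, -1.135, -0.0027]
```

View pics/x6.png

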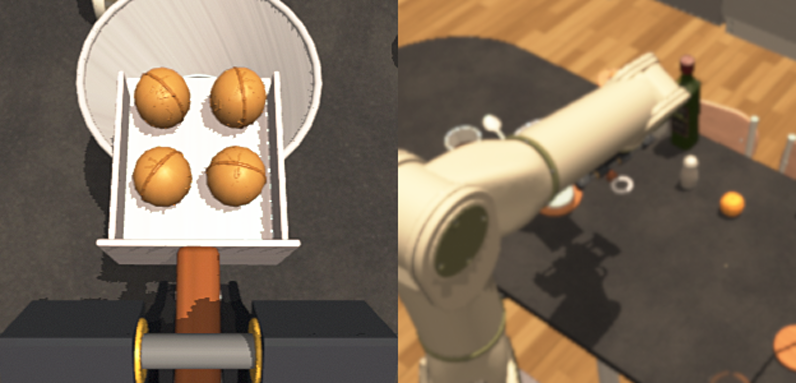

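The four nuts are over the funnel and centred, with the lip just inside the rim. I'll tip gradually with the lip held in place.

Emit:
carry_out --steps '[[[0.4,0,-0.5,0,-0.058,0],[0.9,0,-0.9,0,-0.116,0],[1.4,0,-1.3,0,-0.175,0],[1.9,0,-1.65,0,-0.233,0],[2.45,0,-2,0,-0.291,0],[3,0,-2.3,0,-0.35,0],[3.6,0,-2.6,0,-0.408,0],[4.25,0,-2.9,0,-0.466,0],[4.9,0,-3.15,0,-0.524,0],[5.6,0,-3.3,0,-0.582,0],[6.25,0,-3.45,0,-0.64,0],[6.95,0,-3.6,0,-0.7,0],[7.65,0,-3.65,0,-0.757,0],[8.4,0,-3.7,0,-0.815,0],[9.1,0,-3.73,0,-0.873,0],[9.9,0,-3.7,0,-0.931,0],[10.65,0,-3.68,0,-0.99,0],[11.4,0,-3.64,0,-1.047,0],[11.4,0,-3.64,0,-1.047,0],[11.4,0,-3.64,0,-1.047,0]]]'

```text
time: 29.4
ee_pos: [0.5133, 0.2508, 0.3255]
eef_rot: [0.748, 0.611, -0.2, 0.164]
ft_force: [0.1, 0.3, -1.8]
width: 0.0173
grip_force: 50.0
```

```bash
python3 - <<'E'
from h import *
s=r.read_state();print(s['ee_pos'],s['ft_force'],s['joint_positions'].round(2))
a=r.camera("wrist")[:300,100:412,::-1];b=r.camera("top")[150:250,140:244,::-1]
b=cv2.resize(b,(312,300));o=np.hstack([a,b]);cv2.imwrite("pics/x7.png",cv2.resize(o,(796,383),interpolation=cv2.INTER_CUBIC))
E
```

```text
[0.51333831 0.25080525 0.32548437] [ 0.06398071  0.32573026 -1.77537762] [-1.12  0.52  0.62  1.19  0.1   1.87 -0.69]
```

View pics/x7.png

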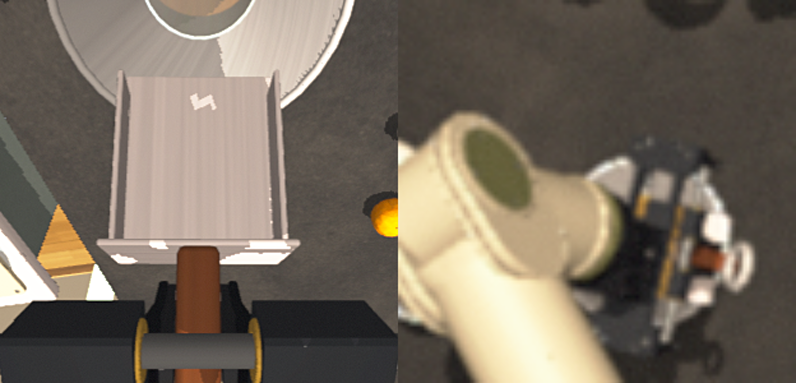

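The blade is empty, and a nut is visible in the funnel's throat. I'll back off upward, then check the jar.

```bash
cat >> h.py <<'E'
PS=np.array([.487,-.337]);SY=np.deg2rad(-2.8)
def eye(s,z,pitch,lat=0,yaw=177.2):
    _,_,X,Z=pose(np.zeros(3),yaw,pitch)
    e=np.array([*(PS+s*np.array([np.cos(SY),np.sin(SY)])+lat*np.array([-np.sin(SY),np.cos(SY)])),z])
    return pose(e+.083*X,yaw,pitch)[:2]
E
python3 - <<'E'
from h import *
p=r.read_state()['ee_pos'];print("up");shift(p+[0,0,.06])
for G,yaw in [((.48,.12,.36),78.5),((.44,-.05,.38),130)]:
    p,q=pose(np.array(G),yaw,30)[:2];print(p);shift(p,q)
E
```

```text
up
shift [-2.99, 0.01, -5.2] rot [0.0, 0.0, 0.0]
[0.48  0.12  0.342]
shift [-12.3, -0.68, 5.31] rot [0.0013, 0.5214, -0.0033]
[ 0.44  -0.05   0.362]
shift [-28.44, -1.16, 12.27] rot [-0.233, 0.4862, -0.8811]
```

Emit:
carry_out --steps '[[[-1.5,0,-2.6,0,0,0],[-3,0,-5.2,0,0,0],[-3,0,-5.2,0,0,0],[-4,0,-4,0,0,0],[-8,-0.3,0,0,0.2,0],[-12.3,-0.7,5,0,0.35,0],[-12.3,-0.7,5,0,0.52,0],[-12.3,-0.7,5,0,0.52,0],[-12.3,-0.7,5,0,0.52,0],[-12.3,-0.7,5,0,0.52,0],[-12.3,-0.7,5,0,0.52,0]]]'

```text
time: 30.42
ee_pos: [0.4797, 0.1208, 0.3453]
eef_rot: [0.776, 0.631, 0.001, 0.001]
ft_force: [-0.3, 1.1, -1.7]
width: 0.0175
grip_force: 50.0
```

```bash
python3 - <<'E'
from h import *
s=r.read_state();print(s['ee_pos'],s['ft_force'],s['joint_positions'].round(2))
p,q=pose(np.array([.44,-.05,.38]),130,30)[:2];print(p);shift(p,q)
K=lambda n,u0,v0,u1,v1:cv2.resize(r.camera(n)[v0:v1,u0:u1,::-1],(390,390),interpolation=cv2.INTER_CUBIC)
c=proj("scene",[[*J,.09]])[0].astype(int);d=proj("top",[[*J,.09]])[0].astype(int);print(c,d)
o=np.hstack([K("scene",c[0]-45,c[1]-45,c[0]+45,c[1]+45),K("top",d[0]-35,d[1]-35,d[0]+35,d[1]+35)]);cv2.imwrite("pics/x8.png",o)
E
```

```text
[0.47967041 0.12080694 0.34526757] [-0.34064065  1.07940615 -1.7467622 ] [-1.05 -0.04  0.7   1.62  0.02  1.55 -0.56]
[ 0.44  -0.05   0.362]
shift [-17.53, -0.4, -1.67] rot [0.0016, 0.0008, -0.9031]
[200 191] [207 214]
```

View pics/x8.png

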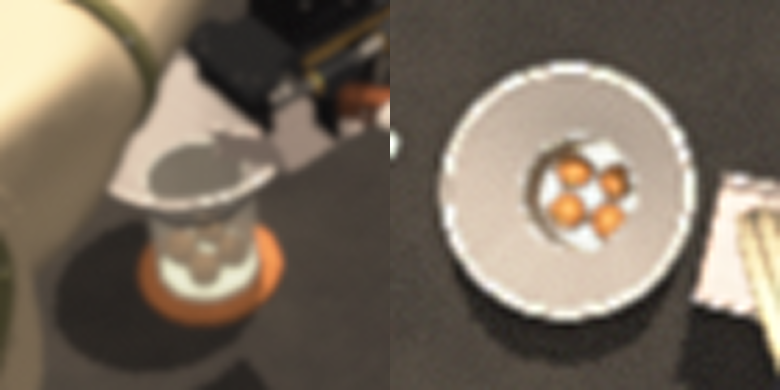

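All four walnuts are on the jar's floor. Now the scoop goes to the hook.

Emit:
carry_out --steps '[[[-2,0,-0.5,0,0,-0.08],[-4,0,-0.8,0,0,-0.16],[-6,0,-1,0,0,-0.25],[-8,0,-1.2,0,0,-0.35],[-10,-0.1,-1.4,0,0,-0.45],[-12,-0.2,-1.5,0,0,-0.55],[-14,-0.3,-1.6,0,0,-0.65],[-16,-0.4,-1.7,0,0,-0.75],[-17.5,-0.4,-1.7,0,0,-0.85],[-17.5,-0.4,-1.7,0,0,-0.9],[-17.5,-0.4,-1.7,0,0,-0.9],[-17.5,-0.4,-1.7,0,0,-0.9],[-17.5,-0.4,-1.7,0,0,-0.9]]]'

```text
time: 31.6
ee_pos: [0.4413, -0.0467, 0.362]
eef_rot: [0.423, 0.906, -0.002, 0.001]
ft_force: [1.2, -0.7, -1.6]
width: 0.0173
grip_force: 50.0
```

```bash
python3 - <<'E'
from h import *
s=r.read_state();print(s['ee_pos'],s['ft_force'],s['joint_positions'].round(2))
for pi in (30,60):
  p,q=eye(-.09,.36,pi);print(p);shift(p,q)
E
```

```text
[ 0.44126349 -0.04665965  0.36203649] [ 1.21014795 -0.66559108 -1.58915874] [-1.04 -0.28  0.85  1.7   0.21  1.63  0.5 ]
[ 0.32531315 -0.32909219  0.3005    ]
shift [-14.15, -27.02, 6.29] rot [-0.0046, 0.0028, -0.8237]
[ 0.36464625 -0.3310159   0.27253143]
shift [-16.82, -24.12, 9.09] rot [-0.22, -0.4906, -0.803]
```

Emit:
carry_out --steps '[[[-1.5,-2,0,-0.02,-0.04,-0.07],[-3,-4,0,-0.04,-0.08,-0.14],[-4.5,-6,0,-0.06,-0.13,-0.22],[-6,-8,0,-0.08,-0.18,-0.3],[-7.5,-10,0,-0.1,-0.23,-0.38],[-9,-12,0.5,-0.12,-0.28,-0.46],[-10.5,-14.5,1.5,-0.15,-0.33,-0.54],[-12,-17,3,-0.17,-0.38,-0.62],[-13.5,-19,4.5,-0.19,-0.43,-0.7],[-15,-21,6,-0.21,-0.47,-0.77],[-16,-23,8,-0.22,-0.49,-0.8],[-16.8,-24.1,9.1,-0.22,-0.49,-0.8],[-16.8,-24.1,9.1,-0.22,-0.49,-0.8],[-16.8,-24.1,9.1,-0.22,-0.49,-0.8],[-16.8,-24.1,9.1,-0.22,-0.49,-0.8],[-16.8,-24.1,9.1,-0.22,-0.49,-0.8]]]'

```text
time: 32.93
ee_pos: [0.3653, -0.3309, 0.2723]
eef_rot: [0.025, 0.966, -0.005, 0.258]
ft_force: [1.6, 0.2, -1.3]
width: 0.0175
grip_force: 50.0
```

```bash
cat >> h.py <<'E'
def where():
    """eye position in stand frame from the measured pose"""
    s=r.read_state();R0=R.from_quat(s['eef_rot']).as_matrix();a=np.deg2rad(30)
    tz=R0[:,2];sy=-R0[:,1];X=np.sin(a)*tz-np.cos(a)*np.cross(sy,tz)*-1
    # X = sin a*tz + cos a*(perp); perp chosen as tool x
    X=np.sin(a)*tz-np.cos(a)*R0[:,0];Gp=s['ee_pos']-.018*tz;e=Gp-.083*X
    d=e[:2]-PS;c,n=np.cos(SY),np.sin(SY)
    print('eye',e.round(4),'s,lat,z mm',(1e3*np.array([d@[c,n],d@[-n,c],e[2]])).round(1),'X',X.round(3),'F',s['ft_force'].round(1),'J',s['joint_positions'].round(2))
    return e
E
python3 - <<'E'
from h import *
e=where();print(proj("scene",[e]),proj("top",[e]))
p,q=eye(-.09,.36,60);shift(p,q)
E
```

```text
eye [ 0.2734 -0.3263  0.288 ] s,lat,z mm [-213.8    0.3  288. ] X [ 0.999 -0.051 -0.001] F [ 1.6  0.2 -1.3] J [-0.08 -0.47  0.77  2.08  0.01  0.98  2.22]
[[327.04898088 315.48144253]] [[379.48868544 287.65092998]]
shift [0.04, -0.01, -0.05] rot [0.0014, -0.001, -0.0032]
```

```bash
sed -i 's/tz-np.cos(a)\*R0\[:,0\]/tz+np.cos(a)*R0[:,0]/;/cross(sy,tz)/s/;X=.*$//' h.py; python3 - <<'E'
from h import *
e=where();P=[e,[*PS,.27]];a=proj("scene",P);b=proj("top",P);print(a,b)
def K(n,c,w,S):
    u,v=int(c[0])-w,int(c[1])-w;im=r.camera(n)[v:v+2*w,u:u+2*w,::-1];s=S/(2*w);print(n,u,v,s)
    return cv2.resize(im,(S,S),interpolation=cv2.INTER_CUBIC)
o=np.hstack([K("scene",(a[0]+a[1])/2,32,400),K("top",(b[0]+b[1])/2,32,400)]);cv2.imwrite("pics/x9.png",o)
E
```

```text
eye [ 0.3978 -0.3328  0.3597] s,lat,z mm [-8.930e+01 -2.000e-01  3.597e+02] X [-0.5    0.028 -0.866] F [ 1.6  0.2 -1.3] J [-0.08 -0.47  0.77  2.08  0.01  0.98  2.22]
[[358.54100903 264.15252485]
 [371.58738606 261.38003999]] [[387.19966577 254.5290604 ]
 [381.38438566 228.67054447]]
scene 333 230 6.25
top 352 209 6.25
```

View pics/x9.png

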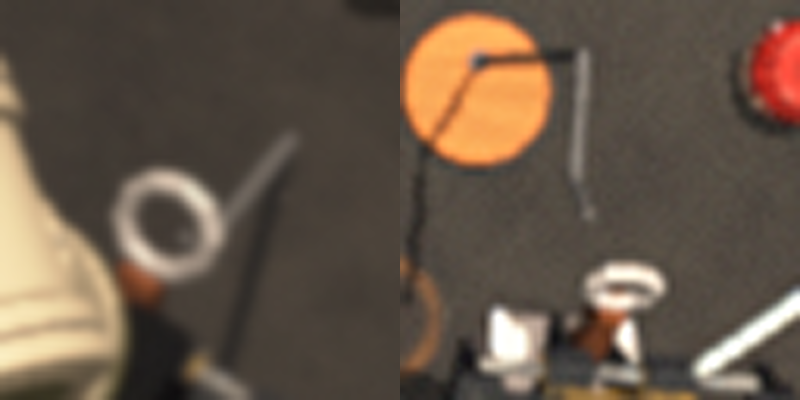

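The last picture shows the ring in scene (168,224) and top (225,287), matching the prediction within 1 px. It also gives the tip at scene (186,236) and top (190,215), the bend at top (176,180), and the post top at top (183,53) and scene (290,142).

```bash
python3 - <<'E'
from h import *
e=where();a=proj("scene",[e])[0];b=proj("top",[e])[0]
S=lambda x,y:np.array([333+(x+.5)/6.25-.5,230+(y+.5)/6.25-.5]);T=lambda x,y:np.array([352+(x+.5)/6.25-.5,209+(y+.5)/6.25-.5])
ds=a-S(168,224);dt=b-T(225,287);print(ds,dt)
print("top tip",px2z("top",T(190,215)+dt,.30),"bend",px2z("top",T(176,180)+dt,.27),"post",px2z("top",T(183,53)+dt,.27))
print("scene tip",px2z("scene",S(186,236)+ds,.30),"post",px2z("scene",S(291,141)+ds,.27))
c,n=np.cos(SY),np.sin(SY);print("model tip",PS+np.array([c,n])*-.0545,"bend",PS-np.array([c,n])*.037,"post",PS+.038*np.array([c,n]))
E
```

```text
eye [ 0.3979 -0.3328  0.36  ] s,lat,z mm [-8.92e+01 -1.00e-01  3.60e+02] X [-0.5    0.027 -0.866] F [-0.4  0.4 -1.1] J [-0.08 -0.47  0.77  2.08  0.01  0.98  2.22]
[-0.91623425 -1.37985799] [-0.37655771  0.01343182]
top tip [ 0.43532737 -0.32972732  0.3       ] bend [ 0.45469997 -0.32968263  0.27      ] post [ 0.52977683 -0.33345062  0.27      ]
scene tip [ 0.43799454 -0.32842458  0.3       ] post [ 0.52833839 -0.33550192  0.27      ]
model tip [ 0.43256507 -0.33433769] bend [ 0.45004417 -0.33519256] post [ 0.52495463 -0.33885629]
```

```bash
sed -i 's/^PS=.*/PS=np.array([.491,-.332]);SY=np.deg2rad(-3.)/' h.py; python3 - <<'E'
from h import *
where()
for s,z,pi in [(-.074,.330,60),(-.055,.300,60),(-.046,.285,60),(-.037,.271,60),(-.025,.266,70),(-.018,.264,80),(-.015,.262,88)]:
    p,q=eye(s,z,pi,yaw=177);print(s,z,pi);shift(p,q)
E
```

```text
eye [ 0.3979 -0.3328  0.36  ] s,lat,z mm [-92.9  -5.6 360. ] X [-0.5    0.027 -0.866] F [-0.4  0.4 -1.1] J [-0.08 -0.47  0.77  2.08  0.01  0.98  2.22]
-0.074 0.33 60
shift [-0.14, 0.54, 3.55] rot [0.003, -0.0003, 0.0009]
-0.055 0.3 60
shift [-0.29, 0.53, 7.1] rot [0.003, -0.0003, 0.0009]
-0.046 0.285 60
shift [-0.32, 0.52, 8.85] rot [0.003, -0.0003, 0.0009]
-0.037 0.271 60
shift [-0.4, 0.52, 10.51] rot [0.003, -0.0003, 0.0009]
-0.025 0.266 70
shift [-2.33, 0.51, 12.7] rot [0.0031, -0.1748, 0.0006]
-0.018 0.264 80
shift [-4.16, 0.51, 14.17] rot [0.0031, -0.3493, 0.0003]
-0.015 0.262 88
shift [-5.49, 0.5, 15.07] rot [0.0032, -0.489, 0.0001]
```

Emit:
carry_out --steps '[[[-0.1,0.5,1.2,0,0,0],[-0.15,0.5,2.4,0,0,0],[-0.15,0.5,3.5,0,0,0],[-0.15,0.5,3.5,0,0,0],[-0.15,0.5,3.5,0,0,0],[-0.2,0.5,4.3,0,0,0],[-0.2,0.5,5.1,0,0,0],[-0.25,0.5,5.9,0,0,0],[-0.3,0.5,6.7,0,0,0],[-0.3,0.5,7.4,0,0,0],[-0.3,0.5,8,0,0,0],[-0.3,0.5,8.8,0,0,0],[-0.3,0.5,8.8,0,0,0],[-0.3,0.5,8.8,0,0,0],[-0.3,0.5,8.8,0,0,0]]]'

```text
time: 34.28
ee_pos: [0.4112, -0.3292, 0.1974]
eef_rot: [0.025, 0.966, -0.005, 0.259]
ft_force: [0.4, -0.2, -0.5]
width: 0.0179
grip_force: 50.0
```

```bash
python3 - <<'E'
from h import *
where()
for s,z,pi in [(-.037,.271,60),(-.025,.266,70),(-.018,.264,80),(-.015,.262,88)]:
    p,q=eye(s,z,pi,yaw=177);print(s,z,pi);shift(p,q)
# ring pixels vs wire, coarse text look
im=r.camera("scene");g=cv2.cvtColor(im,cv2.COLOR_RGB2GRAY);u,v=proj("scene",[where()])[0].astype(int)
print(u,v);print(g[v-12:v+13,u-12:u+22])
E
```

```text
eye [ 0.4437 -0.3311  0.2848] s,lat,z mm [-47.3  -1.6 284.8] X [-0.499  0.028 -0.866] F [ 0.4 -0.2 -0.5] J [-0.22 -0.32  0.93  2.15 -0.1   0.78  2.31]
-0.037 0.271 60
shift [-0.2, 0.13, 1.72] rot [0.0027, -0.0002, -0.001]
-0.025 0.266 70
shift [-2.13, 0.13, 3.91] rot [0.0026, -0.1747, -0.0013]
-0.018 0.264 80
shift [-3.97, 0.13, 5.37] rot [0.0025, -0.3493, -0.0015]
-0.015 0.262 88
shift [-5.29, 0.13, 6.27] rot [0.0024, -0.4889, -0.0017]
eye [ 0.4437 -0.3312  0.285 ] s,lat,z mm [-47.3  -1.7 285. ] X [-0.499  0.028 -0.866] F [ 0.9 -0.  -0.8] J [-0.22 -0.32  0.93  2.15 -0.1   0.78  2.31]
362 268
[[ 63  64  64  63  62  62  61  61  62  63  63  63  63  64  64  63  63  63
   64  64  65  66  68  78  94 106 104  89  70  61  63  66  68  69]
 [ 63  64  65  64  63  62  61  61  64  63  63  63  63  63  64  65  64  63
   64  64  66  67  75  89 103 106  93  73  59  58  63  66  68  70]
 [ 63  64  64  65  63  63  62  62  63  64  63  63  63  63  65  65  64  64
   64  64  66  72  86 101 107  96  77  59  54  60  64  67  69  70]
 [ 63  64  64  64  64  63  62  61  63  63  63  63  63  65  65  65  64  64
   
[... 2325 characters left out ...]
 174 182 186 156 108  78  75  89 121 158 181 192 187 171 157 150 145
  138 122  95  66  50  53  64  70  72  72  73  73  73  72  71  70]
 [190 178 182 194 178 133  90  78  86 106 128 145 155 159 156 144 132 121
  110  96  76  57  50  55  65  71  71  72  73  73  73  72  70  69]
 [196 179 173 187 187 154 107  82  83  96 107 112 112 114 115 110  99  90
   82  73  62  52  51  57  66  71  71  72  73  72  72  71  70  68]
 [196 177 167 174 183 168 127  90  78  83  91  90  83  77  81  81  77  72
   70  64  54  49  51  61  67  71  72  72  73  72  72  69  68  68]
 [193 173 161 167 182 182 147 101  75  72  75  72  66  64  68  69  68  68
   66  60  52  48  54  63  68  70  71  73  73  71  70  71  69  69]]
```

Emit:
carry_out --steps '[[[-0.1,0.1,0.6,0,0,0],[-0.15,0.1,1.2,0,0,0],[-0.2,0.1,1.7,0,0,0],[-0.6,0.1,2.2,0,-0.035,0],[-1,0.1,2.65,0,-0.07,0],[-1.4,0.1,3.1,0,-0.105,0],[-1.75,0.1,3.5,0,-0.14,0],[-2.1,0.1,3.9,0,-0.175,0],[-2.5,0.1,4.2,0,-0.21,0],[-2.9,0.1,4.5,0,-0.245,0],[-3.25,0.1,4.8,0,-0.28,0],[-3.6,0.1,5.1,0,-0.315,0],[-3.95,0.1,5.35,0,-0.35,0],[-3.95,0.1,5.35,0,-0.35,0],[-3.95,0.1,5.35,0,-0.35,0],[-3.95,0.1,5.35,0,-0.35,0]]]'

```text
time: 35.67
ee_pos: [0.4762, -0.3283, 0.1748]
eef_rot: [0.027, 0.909, -0.013, 0.416]
ft_force: [-0.0, -0.4, -1.9]
width: 0.0172
grip_force: 50.0
```

```bash
python3 - <<'E'
from h import *
where();print(r.read_state()['torque'])
for s,z,pi in [(-.018,.264,80),(-.015,.262,88),(-.015,.259,88)]:
    p,q=eye(s,z,pi,yaw=177);print(s,z,pi);shift(p,q)
E
```

```text
eye [ 0.4781 -0.3283  0.2681] s,lat,z mm [-13.1   3.  268.1] X [-0.186  0.011 -0.982] F [-0.  -0.4 -1.9] J [-0.55 -0.5   1.27  2.31 -0.29  0.34  2.6 ]
[0.08032315 1.14910428 0.01201267]
-0.018 0.264 80
shift [0.55, -0.3, -0.0] rot [-0.0055, -0.0132, -0.0042]
-0.015 0.262 88
shift [-0.4, -0.29, 1.28] rot [-0.0058, -0.1528, -0.0038]
-0.015 0.259 88
shift [-0.18, -0.29, 1.48] rot [-0.0058, -0.1528, -0.0038]
```

The ring is over the arm at s = −13 mm, near its natural hanging pitch. I'll lower it until it rests on the wire.

Emit:
carry_out --steps '[[[0.1,-0.1,0.1,0,0,0],[0.2,-0.2,0.2,0,0,0],[0.3,-0.2,0.3,0,0,0],[0.4,-0.2,0.4,0,0,0],[0.5,-0.2,0.5,0,0,0],[0.5,-0.2,0.5,0,0,0],[0.5,-0.2,0.5,0,0,0]]]'

```text
time: 36.25
ee_pos: [0.4777, -0.3293, 0.1689]
eef_rot: [0.028, 0.909, -0.013, 0.415]
ft_force: [0.4, -0.4, -1.7]
width: 0.0173
grip_force: 50.0
```

```bash
python3 - <<'E'
from h import *
where();print(r.read_state()['torque'],r.read_state()['joint_positions'])
E
```

```text
eye [ 0.4799 -0.3293  0.2622] s,lat,z mm [-11.3   2.1 262.2] X [-0.189  0.011 -0.982] F [ 0.4 -0.4 -1.7] J [-0.57 -0.5   1.3   2.31 -0.28  0.33  2.6 ]
[0.13425884 1.14153672 0.03034402] [-0.57300299 -0.49916436  1.29655212  2.30643396 -0.28252297  0.3315036
  2.602627  ]
```

Emit:
carry_out --steps '[[[0.1,0,0.07,0,0.01,0],[0.2,0,0.15,0,0.02,0],[0.25,0,0.2,0,0.03,0],[0.25,0,0.2,0,0.03,0],[0.25,0,0.2,0,0.03,0]]]'

```text
time: 36.67
ee_pos: [0.4785, -0.3308, 0.1673]
eef_rot: [0.029, 0.915, -0.014, 0.402]
ft_force: [4.4, -2.9, 5.8]
width: 0.0177
grip_force: 50.0
```

```bash
python3 - <<'E'
from h import *
e=where();print(r.read_state()['torque'],r.read_state()['joint_positions'])
im=r.camera("scene");g=cv2.cvtColor(im,cv2.COLOR_RGB2GRAY);u,v=proj("scene",[e])[0].astype(int)
print(u,v);print(g[v-10:v+11,u-14:u+16])
im=r.camera("top");g=cv2.cvtColor(im,cv2.COLOR_RGB2GRAY);u,v=proj("top",[e])[0].astype(int)
print(u,v);print(g[v-12:v+14,u-10:u+11])
E
```

```text
eye [ 0.4833 -0.3309  0.2605] s,lat,z mm [ -7.8   0.7 260.5] X [-0.217  0.011 -0.976] F [ 4.4 -2.9  5.8] J [-0.58 -0.46  1.29  2.29 -0.29  0.35  2.58]
[-0.10338997 -0.29445641 -0.37621612] [-0.57624984 -0.4625044   1.29468354  2.29034924 -0.28591463  0.35379636
  2.58454489]
368 263
[[ 67  69  69  70  69  69  69  68  68  69  69  70  71  72  72  71  71  69
   70  71  74  80  94 109 114 106  91  80  77  77]
 [ 69  68  69  69  69  69  68  69  69  69  69  69  70  70  71  72  71  70
   71  73  79  91 107 116 109  92  80  76  76  77]
 [ 68  68  67  68  68  69  69  70  69  70  70  70  70  70  71  71  71  71
   73  76  89 105 116 111  94  77  72  74  76  76]
 [ 69  68  68  68  69  69  69  69  70  70  71  72  75  76  74  73  71  73
   75  85 103 116 114  97  77  66  69  72  74  76]
 [ 69  69  68  68  70  69  70  69  70  73  81  92 105 112 104  93  85  80
   83  98 113 115 102  80  64  65  69  73  75  76]
 [ 70  68  68  68  69  69  70  71  78  92 108 129 155 170 166 155 136 116
  107 113 116 106  85  66  59  65  71  74  76  77]
 [ 69  69  68  68  69  69  69  75  92 116 135 153 179 200 210 211 
[... 3432 characters left out ...]
3  39  41  44  43  42  41  57 102 161 205 130  76  70  73  73
   79  76  76]
 [ 39  32  35  40  50  67  70  54  51  57  96 171 235 153  78  73  74  72
   77  77  75]
 [ 39  36  42  43  77 124 126  72  49  51  86 159 225 147  79  70  74  73
   74  78  73]
 [ 52  49  55  54 102 162 149  80  48  42  66 124 173 120  71  72  74  70
   72  74  70]
 [ 62  64  63  62  78 101  90  46  33  24  46  95 126  92  69  71  71  71
   73  70  69]
 [ 68  64  67  65  65  75  78  52  42  62  62  83  96  80  62  62  65  65
   68  69  70]
 [ 66  67  69  68  72 104 125  91  91 138 133 108  93  79  67  63  66  65
   66  69  95]
 [ 60  63  70  63  75 116 143 106 110 177 176 133 107  98  77  70  68  70
   69  90 137]]
```

The ring is threaded: the wire shows on both sides of it in the top view, and the hook now carries the load. I'll ease up slightly, then release.

Emit:
carry_out --steps '[[[-0.08,0.03,-0.08,0,0,0],[-0.08,0.03,-0.08,0,0,0],[-0.08,0.03,-0.08,0,0,0]]]'

```text
time: 37.02
ee_pos: [0.4778, -0.3296, 0.1674]
eef_rot: [0.029, 0.915, -0.013, 0.402]
ft_force: [-0.6, -0.7, 5.8]
width: 0.0177
grip_force: 50.0
```

Emit:
carry_out --steps '[[[0,0,0,0,0,0],[0,0,0,0,0,0],[0,0,0,0,0,0],[0,0,0,0,0,0],[0,0,0,0,0,0],[0,0,0,0,0,0],[0,0,0,0,0,0],[0,0,0,0,0,0],[0,0,0,0,0,0],[0,0,0,0,0,0],[0,0,0,0,0,0],[0,0,0,0,0,0]]]' --hand -0.15

```text
time: 38.02
ee_pos: [0.4776, -0.329, 0.1669]
eef_rot: [0.028, 0.915, -0.013, 0.401]
ft_force: [0.9, -0.5, -0.0]
width: 0.0502
grip_force: 0.0
```

```bash
python3 - <<'E'
from h import *
s=r.read_state();where();print(s['width'],s['grip_force'],s['torque'])
E
```

```text
eye [ 0.4825 -0.3293  0.2601] s,lat,z mm [ -8.6   2.3 260.1] X [-0.218  0.013 -0.976] F [ 0.9 -0.5 -0. ] J [-0.57 -0.46  1.29  2.29 -0.29  0.36  2.58]
0.05023199792301023 0.0 [0.06475023 0.88763874 0.05953295]
```

Emit:
carry_out --steps '[[[0,0,-0.5,0,0,0],[0,0,-1,0,0,0],[0,0,-1.7,0,0,0],[0,0,-2.4,0,0,0],[0,0,-3.1,0,0,0],[0,0,-3.8,0,0,0],[0,0,-4.5,0,0,0],[0,0,-5.2,0,0,0],[0,0,-6,0,0,0],[0,0,-6,0,0,0],[0,0,-6,0,0,0]]]'

```text
time: 38.93
ee_pos: [0.4334, -0.3267, 0.2076]
eef_rot: [0.029, 0.915, -0.013, 0.402]
ft_force: [-0.2, 0.2, -1.3]
width: 0.0499
grip_force: 0.0
```

```bash
python3 - <<'E'
from h import *
s=r.read_state();where();print(s['ee_pos'],s['torque'])
shift(s['ee_pos']+[-.06,0.02,0])
im=r.camera("wrist");cv2.imwrite("pics/fin.png",im[:,:,::-1])
E
```

```text
eye [ 0.4383 -0.327   0.3008] s,lat,z mm [-52.9   2.3 300.8] X [-0.218  0.013 -0.976] F [-0.2  0.2 -1.3] J [-0.24 -0.49  1.01  2.3  -0.3   0.5   2.58]
[ 0.43337205 -0.32673629  0.20759495] [ 0.0968148  0.8766244 -0.0052117]
shift [4.14, 1.62, -4.5] rot [0.0, 0.0, 0.0]
```

Emit:
carry_out --steps '[[[0,0,-0.7,0,0,0],[0,0,-1.4,0,0,0],[0,0,-2,0,0,0],[0,1,-2.5,0,0,0],[0,3,-3,0,0,0],[0,6,-3,0,0,0],[0,9,-3,0,0,0],[0,12,-3,0,0,0],[0,15,-3,0,0,0],[0,18,-3,0,0,0],[0,18,-3,0,0,0],[0,18,-3,0,0,0],[0,18,-3,0,0,0]]]'

```text
time: 40.07
ee_pos: [0.4469, -0.1603, 0.2381]
eef_rot: [0.026, 0.921, -0.007, 0.389]
ft_force: [-0.1, -0.4, 0.2]
width: 0.0498
grip_force: 0.0
```

```bash
python3 - <<'E'
from h import *
s=r.read_state();print(s['ee_pos'],s['ft_force'],s['joint_positions'].round(2))
# scoop check: white pixels near hanging scoop in both cameras, and nuts in jar
def white(n,P,w):
    im=r.camera(n);c=proj(n,[P])[0].astype(int);a=im[c[1]-w:c[1]+w,c[0]-w:c[0]+w].astype(int)
    m=(a.min(2)>110);yy,xx=np.nonzero(m);print(n,c,m.sum(),'centroid',(xx.mean()+c[0]-w,yy.mean()+c[1]-w) if m.any() else None,'u',xx.min()+c[0]-w,xx.max()+c[0]-w,'v',yy.min()+c[1]-w,yy.max()+c[1]-w)
for n in ("scene","top"):
    e=[.483,-.331,.26];print(n,'eye,grip,blade px',proj(n,[e,[.47,-.331,.19],[.47,-.331,.10],[.46,-.331,.045]]).round(0).tolist());white(n,[.475,-.331,.15],40)
im=r.camera("top");hsv=cv2.cvtColor(im,cv2.COLOR_RGB2HSV);d=proj("top",[[*J,.03]])[0].astype(int)
m=((hsv[:,:,0]<18)&(hsv[:,:,1]>90)&(hsv[:,:,2]>70)).astype(np.uint8)[d[1]-13:d[1]+14,d[0]-13:d[0]+14];k,_,st,ct=cv2.connectedComponentsWithStats(m);print("jar blobs",st[1:,4])
E
```

```text
[ 0.44687594 -0.16028846  0.23814053] [-0.11152004 -0.40823959  0.20553549] [ 0.8  -0.5  -0.25  2.42 -0.85  0.63  2.6 ]
scene eye,grip,blade px [[368.0, 263.0], [362.0, 281.0], [358.0, 298.0], [354.0, 310.0]]
scene [361 287] 495 centroid (np.float64(364.54545454545456), np.float64(287.5474747474747)) u 345 380 v 258 314
top eye,grip,blade px [[379.0, 230.0], [374.0, 233.0], [368.0, 232.0], [365.0, 235.0]]
top [371 231] 399 centroid (np.float64(373.4486215538847), np.float64(238.51127819548873)) u 331 410 v 216 270
jar blobs [31  1  1 44 27]
```

Emit:
carry_out --steps '[[[0,0.5,-0.3,0,0,0],[0,1,-0.5,0,0,0],[0,1,-0.5,0,0,0],[0,1,-0.5,0,0,0],[0,1,-0.5,0,0,0],[0,1,-0.5,0,0,0],[0,1,-0.5,0,0,0],[0,1,-0.5,0,0,0],[0,1,-0.5,0,0,0],[0,1,-0.5,0,0,0],[0,1,-0.5,0,0,0],[0,1,-0.5,0,0,0],[0,1,-0.5,0,0,0],[0,1,-0.5,0,0,0],[0,1,-0.5,0,0,0],[0,1,-0.5,0,0,0],[0,1,-0.5,0,0,0],[0,1,-0.5,0,0,0],[0,1,-0.5,0,0,0],[0,1,-0.5,0,0,0]]]'

```text
time: 41.88
ee_pos: [0.45, -0.155, 0.2393]
eef_rot: [0.026, 0.921, -0.005, 0.389]
ft_force: [0.5, 0.1, -0.2]
width: 0.0502
grip_force: 0.0
```

```bash
python3 - <<'E'
from h import *
s=r.read_state();print(s['ee_pos'],s['ft_force'],s['joint_positions'].round(3),np.abs(s['joint_vel']).max())
ims=[r.camera("scene").astype(int) for _ in range(5)]
for i in (1,2,4):
    d=np.abs(ims[i]-ims[0])[250:320,335:390].max(2);print(d.max(),(d>25).sum())
a=ims[0][250:320,335:390];m=a.min(2)>110
for row in m[::2]: print(''.join('#' if x else '.' for x in row))
E
```

```text
[ 0.44997571 -0.1550204   0.23927469] [ 0.53072821  0.06740999 -0.18524647] [ 0.725 -0.499 -0.211  2.416 -0.8    0.611  2.546] 0.0017772811358699545
20 0
49 29
83 118
.......................................................
.......................................................
.......................................................
.......................................................
..............................####.....................
............................###########................
..................................######...............
....................................####...............
............................##........###..............
......................................###..............
.......................................................
.......................................................
.......................................................
.......................................................
.................######................................
...............##########..............................
.............############............
[... 326 characters left out ...]
##################..........
........................#####################..........
.........................##################............
...........................###############.............
..............................##########...............
.................................######................
.....................................##................
....................................#..................
....................................#..................
..................................##...................
..................................#....................
.......................................................
.......................................................
```

The scoop hangs on the hook but still swings, so I'll let it settle.

Emit:
carry_out --steps '[[[0,0,0,0,0,0],[0,0,0,0,0,0],[0,0,0,0,0,0],[0,0,0,0,0,0],[0,0,0,0,0,0],[0,0,0,0,0,0],[0,0,0,0,0,0],[0,0,0,0,0,0],[0,0,0,0,0,0],[0,0,0,0,0,0],[0,0,0,0,0,0],[0,0,0,0,0,0],[0,0,0,0,0,0],[0,0,0,0,0,0],[0,0,0,0,0,0],[0,0,0,0,0,0],[0,0,0,0,0,0],[0,0,0,0,0,0],[0,0,0,0,0,0],[0,0,0,0,0,0]]]'

```text
time: 43.8
ee_pos: [0.45, -0.155, 0.2393]
eef_rot: [0.026, 0.921, -0.005, 0.389]
ft_force: [-0.4, 0.5, -0.5]
width: 0.0499
grip_force: 0.0
```

Emit:
carry_out --steps '[[[0,0,0,0,0,0],[0,0,0,0,0,0],[0,0,0,0,0,0],[0,0,0,0,0,0],[0,0,0,0,0,0],[0,0,0,0,0,0],[0,0,0,0,0,0],[0,0,0,0,0,0],[0,0,0,0,0,0],[0,0,0,0,0,0],[0,0,0,0,0,0],[0,0,0,0,0,0],[0,0,0,0,0,0],[0,0,0,0,0,0],[0,0,0,0,0,0],[0,0,0,0,0,0],[0,0,0,0,0,0],[0,0,0,0,0,0],[0,0,0,0,0,0],[0,0,0,0,0,0]]]'

```text
time: 45.47
ee_pos: [0.45, -0.155, 0.2393]
eef_rot: [0.026, 0.921, -0.005, 0.389]
ft_force: [0.7, -0.3, 0.0]
width: 0.0497
grip_force: 0.0
```

Emit:
carry_out --steps '[[[0,0,0,0,0,0],[0,0,0,0,0,0],[0,0,0,0,0,0],[0,0,0,0,0,0],[0,0,0,0,0,0],[0,0,0,0,0,0],[0,0,0,0,0,0],[0,0,0,0,0,0],[0,0,0,0,0,0],[0,0,0,0,0,0],[0,0,0,0,0,0],[0,0,0,0,0,0],[0,0,0,0,0,0],[0,0,0,0,0,0],[0,0,0,0,0,0],[0,0,0,0,0,0],[0,0,0,0,0,0],[0,0,0,0,0,0],[0,0,0,0,0,0],[0,0,0,0,0,0]]]'

```text
time: 47.13
ee_pos: [0.45, -0.155, 0.2393]
eef_rot: [0.026, 0.921, -0.005, 0.389]
ft_force: [-0.0, -1.0, -0.7]
width: 0.0502
grip_force: 0.0
```

Emit:
carry_out --steps '[[[0,0,0,0,0,0],[0,0,0,0,0,0],[0,0,0,0,0,0],[0,0,0,0,0,0],[0,0,0,0,0,0],[0,0,0,0,0,0],[0,0,0,0,0,0],[0,0,0,0,0,0],[0,0,0,0,0,0],[0,0,0,0,0,0],[0,0,0,0,0,0],[0,0,0,0,0,0],[0,0,0,0,0,0],[0,0,0,0,0,0],[0,0,0,0,0,0],[0,0,0,0,0,0],[0,0,0,0,0,0],[0,0,0,0,0,0],[0,0,0,0,0,0],[0,0,0,0,0,0]]]'

```text
time: 48.8
ee_pos: [0.45, -0.155, 0.2392]
eef_rot: [0.026, 0.921, -0.005, 0.389]
ft_force: [-0.1, 0.3, 0.2]
width: 0.0498
grip_force: 0.0
```

```bash
cat > sw.py <<'E'
from h import *
ims=[r.camera("scene").astype(int) for _ in range(10)]
for im in ims:
    a=im[270:320,335:390];yy,xx=np.nonzero(a.min(2)>110);print(round(xx.mean(),2),round(yy.mean(),2),len(xx))
E
python3 sw.py
```

```text
28.58 21.32 417
28.42 21.33 415
28.48 21.23 413
28.48 21.23 413
28.49 21.46 416
28.36 21.29 411
28.42 21.3 410
28.45 21.27 411
28.39 21.32 413
28.48 21.21 414
```

The scoop is at rest. I'll hand the job in.

```bash
python3 -c "
from bench import r
print(r.close_job())"
```

```text
the job is handed in; nothing more can be done
None
```

All four walnuts are in the jar and the scoop hangs still by its eye on the hook, lip down; the mandarin, salt shaker and mug were not touched, and the job is handed in (the verdict was not shown).

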